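Fit and lock the missing height stop

ROBOT

A 6-joint arm with a two-finger parallel gripper is mounted at the origin on a cart in front of the work surface, level with it; the furniture and walls round the work are solid. World frame = base frame: x ahead of the robot, y to its left, z up, the work surface at z = 0. Lengths are in m, angles in degrees, forces in N, time in s.
With the tool pointing down it reaches from about 0.25 to 0.725 m from the base axis. Payload 9.7 kg.
Tool frame: the origin (TCP) lies at the very end of the fingers, on their centre line; the grasp point (between the pads) lies grasp_offset behind it (grasp_offset is the distance from the TCP to the grasp point, in m); z points along the fingers, y is the line along which they close (so a half turn about z gives the same grasp; the last joint's range is limited). The gripper opens to 85 mm and grips with 20 to 120 N. Pads are 22 mm wide; open, the fingers measure 114 mm over their backs; the gripper's body (76 mm by 85 mm) begins 54 mm behind the grasp point. The pads swing forward as they close: fully open they stand 13 mm farther back than shut.
Start: joints at [-66.979, 4.979, 10.078, 95.1, 0, 90], TCP at [0.215, -0.506, 0.198] pointing down, gripper open.
Joint ranges: [-179.16, 179.16], [-48.56, 103.87], [-65.8, 70.77], [-126.05, 130.52], [-82.76, 87.17], [-180, 180]. Speed limits (degrees/s): [127.2, 127.2, 147.25, 180, 180, 180].

INTERFACE

Orientations are given as [roll, pitch, yaw] about the fixed x, y, z axes, in that order (R = Rz(yaw) Ry(pitch) Rx(roll)).
In Python, from workcell import get_obs, camera, calibration, job_done, recognise, cut_out, mark_of, grasp_offset gives the robot as it stands.
- The arm moves only by the tool servo_tool, never from a script. Its argument "moves" is a list of rows, each a list of 3 entries, a list of its own where there are three numbers: the turn, a rotation vector about the tool's x, y, z in degrees, then the shift along the tool's x, y, z in m, then the opening in per cent of the stroke, from 0 (shut) to 100 (fully open). In form: [[[ax, ay, az], [x, y, z], claw], ...]. A call has 1 to 12 rows; each row shifts and turns the commanded pose from where the row before left it, along the tool's axes as they then stand; what a row does not reach is not made up. A row lasts 1/10 s, in which the tool goes at most 50 mm and 8.59 degrees, less where a joint would pass 70% of its speed; a pose out of reach is approached as far as the arm can. A call is refused whole if a number of a shift passes 0.05 or a number of a turn 8.59, either way. A call with a gripper value outside its range is refused whole. The fingers move at their own pace and stop on an object; "force" is the grip in N (left out, the last holds). Time passes only in rows, so rows that do not move let the fingers close. It gives the time, the measured TCP pose, the force, the opening and the grip force at its end, in the units of the state.
- get_obs(): the state, without advancing time (a new reading comes with each control period).
- camera(name): name is "side" or "top"; returns (picture, depth): 480x640x3 uint8, red, green, blue; 480x640 float32, m along the optical axis (not along the pixel's ray), 0 where there is no reading.
- calibration(name): a dict with "camera_matrix" (3x3 intrinsics, pixels), "R" (3x3) and "t" (3): a world point X has camera coordinates R X + t. Camera axes: x right, y down, z forward; pixel columns grow to the right and rows downward; lengths in m; the calibration is good to about 2 mm. A picture is of the moment at which its call begins. calibration takes no time and is no camera call.
- job_done(): hands the job in; it is judged then, once.
Trained networks look in the newest picture that a camera, given by its name, has taken for a name from the list of things; names that differ only in an ending like _2 or _b are one class to them, and where a whole thing is asked for, a point or a joint stands for the part that bears it (a point fixed in the world has none). Each returns a list of dicts, best first, with "score" (0 to 1); they miss things now and then, are a little off and sometimes report something else, mostly with a low value. They report only what shows in the picture. A call takes as long as a camera call. They do not tell look-alikes from the thing itself.
- recognise(name, camera): "xyz" ([x, y, z] in m, in the coordinates of the camera as it stood for that picture, good to about 4 mm: the middle of the surface that is visible of it).
- cut_out(name, camera): "mask" (480x640 bool, what is visible of it).
- mark_of(name, camera): "xyz" ([x, y, z] in m, in the coordinates of the camera as it stood for that picture, good to about 4 mm: a listed point, or the origin of a listed thing).
The state is a dict: "time": time; "q": joint angles; "qd": joint speeds; "joint_efforts": joint torques, N m; "ee_pos": TCP position; "tcp_rot": TCP orientation; "wrist_force": force on the tool from outside, world axes, zero at the start; "torque": the same for the moment, N m; "opening": finger opening in m; "grasp_force": force on a finger pad.
Only numpy, scipy, OpenCV 4.12 (cv2) and the standard library are available. Lean on these libraries where they do the work, as an engineer would, in place of code of your own. Each camera call takes 0.05 s, during which the arm holds its last target. There are 200 camera calls.

TASK

The fixture plate is short of one of its two height stops: pick up the threaded stop stud that lies in the wooden cradle, stand it upright and lower its square shank into the empty square socket, without letting it drop, until the fixed nut sits flush on top of the block. Then turn the loose upper nut clockwise, down its thread, until it is tight against the fixed nut, and let go, leaving the stop standing in its socket.

Things in the scene. Friction and masses are not known exactly. Their poses are not given: they have to be found in the camera images.
- fixture_plate: aluminium fixture plate screwed to the bench, 110 x 250 x 12 mm. Origin at the centre of its underside, z up. It carries two grey socket blocks 120 mm apart along its y axis: one empty, the other (fitted_stop) with its stop already fitted
- fitted_stop: the neighbouring grey socket block with its stop already fitted and locked, as the finished job looks; fixed. Origin at the centre of the block's underside, 12 mm above the bench, z up. The stop's tip stands 114 mm above this origin; its nuts reach 14 mm from its axis
- socket_mouth (a point): centre of the square hole in the top of the EMPTY grey socket block (fixed; 44 x 44 mm, top 60 mm above the bench, a 10 mm high screwed flange reaching 46 mm to either side along x). z up, x and y along the hole's sides. Hole 17.5 x 17.5 mm, 48 mm deep, straight; the square shank fits at any quarter turn
- cradle: wooden cradle fixed on the bench, 58 x 96 x 39 mm, with two parallel channels along its own x axis; the stud lies in the one at y = +24 mm, its tip pointing along the cradle's -x and reaching out 54 mm past the cradle's edge, freely in the air. Origin at the centre of its underside, z up
- stop_stud: loose steel stop stud, 110 mm long, 0.2-0.3 kg, lying level in the cradle (axis 36 mm above the bench, flats level). Origin at the centre of the foot end, z from foot to tip, x and y across the flats. From the foot: square shank 16 x 16 x 44 mm (first 5 mm tapered to 10); fixed hexagon set nut 24 mm across flats, 44 to 56 mm; lock nut; 14 mm thread to the tip. Balance point near 50 mm
- stud_foot (a point): centre of the foot end of the stud, axes as stop_stud
- stud_shoulder (a point): point on the stud's axis at the underside of the fixed set nut, 44 mm from the foot, axes as stop_stud; it meets socket_mouth when the stud is fully home
- stud_grip (a point): point on the stud's axis, 96 mm from the foot, in the middle of the bare thread between lock nut and tip (bare from 71 to 107 mm): a place to grip it; axes as stop_stud
- lock_nut_mid (a point): centre of the lock nut, the loose upper hexagon nut, 24 mm across flats (28 over corners), 13 mm high; z along the stud to its tip, x and y turn with the nut. One pair of flats faces along the point's x axis, the others at 60 degrees to it. Grip it with the fingers' tips, clear of the equally wide set nut below; the stud's tip stands 39 to 41 mm above the nut's top
- lock_nut (a joint): how far the lock nut is turned down, rad: grows clockwise seen from the stud's tip. 0 = loosest (1.6 mm above the set nut), 2.5 = tight against the set nut (hard stop); starts between 0.1 and 1.2. Right-hand thread, 0.64 mm a rad; turns against 0.1 N m of friction and stays where it is left. A wrist may need to let go and take the nut again. The square socket keeps the stud from turning
There are look-alikes about, which are no part of the job. There is more than one size of the stop_stud; the one meant has the size given above.

How it is judged:
By the outcome, as a careful person would: the job done as asked, in the order asked, and still so for the second after the job is handed in, with the robot touching nothing.
It also fails if it takes over 61 s, if anything falls off the work surface, if the arm or the gripper's body presses on something with over 40 N, if the wrist force passes 120 N, or if a joint passes its speed limit or range.

## Working session

There is one attempt and no reset: what is moved stays moved. The work goes in short steps, Python scripts to look and compute and a tool call to move; the robot and the scene stay as the last step left them, time stands still between calls to the robot, and variables do not carry over. Pictures are saved under pics/ and viewed, at most 10 in all, crops included, and the job is handed in when it is done.

Besides the shell and the picture viewer there is one more tool, called after ">>>" as a command line: name --argument value ..., lists and objects as JSON in quotes. servo_tool: Moves the arm, as the interface text tells. Its arguments: {"type":"object","properties":{"moves":{"type":"array"},"force":{"type":"number"}},"required":["moves"]}

```bash
mkdir -p pics; cat > h.py <<'E'
import numpy as np, cv2, json
from workcell import *
from scipy.spatial.transform import Rotation as Ro
def w(p,cam):
    c=calibration(cam); return np.array(c["R"]).T@(np.asarray(p)-np.array(c["t"]))
def cloud(d,cam):
    c=calibration(cam);K=np.array(c["camera_matrix"]);v,u=np.mgrid[:480,:640]
    P=np.stack([(u-K[0,2])/K[0,0]*d,(v-K[1,2])/K[1,1]*d,d],-1)
    return (P-np.array(c["t"]))@np.array(c["R"])
def px(X,cam):
    c=calibration(cam);p=np.array(c["camera_matrix"])@(np.array(c["R"])@np.asarray(X)+np.array(c["t"]));return p[:2]/p[2]
E
python3 - <<'E'
from h import *
print(get_obs(),grasp_offset)
np.set_printoptions(precision=4,suppress=True)
for c in ("top","side"):
    im,d=camera(c); cv2.imwrite(f"pics/{c}0.png",im[...,::-1]); np.savez(f"{c}0.npz",im=im,d=d)
    k=calibration(c);print(c,k["camera_matrix"][0][0],"campos",-np.array(k["R"]).T@np.array(k["t"]))
    for n in ("fixture_plate","socket_mouth","cradle","stud_foot","stud_shoulder","stud_grip","lock_nut_mid","fitted_stop"):
        for r in mark_of(n,c)[:4]:
            X=w(r["xyz"],c);print(n,round(r["score"],2),X,px(X,c).round())
E
```

```text
{'time': 0.0, 'q': array([-6.69778701e+01,  5.00961662e+00,  1.00339719e+01,  9.50997730e+01,
       -1.24369646e-04,  8.99982796e+01]), 'qd': array([ 0.02962818,  0.03184866,  0.00855021, -0.13318452, -0.03653608,
       -0.04853345]), 'joint_efforts': array([ 3.13927245e-03, -5.20397866e+01,  4.64798677e+01,  1.65763136e-02,
        2.21001892e-05,  9.63700479e-07]), 'ee_pos': array([ 0.21498751, -0.50593719,  0.19699302]), 'tcp_rot': array([-1.79924582e+02,  1.22104982e-04,  2.30238505e+01]), 'wrist_force': array([ 0.86956077,  0.80092961, -0.54797637]), 'torque': array([ 0.03162921, -0.02813855, -0.01192321]), 'grasp_force': 0.0, 'opening': 0.08554802180512881} 0.0187
top 567.3106769007992 campos [0.2944 0.0595 1.2852]
fixture_plate 0.95 [ 0.5998 -0.1473 -0.0012] [410. 185.]
socket_mouth 0.95 [ 0.6291 -0.0854  0.06  ] [386. 166.]
cradle 0.88 [ 0.5737  0.2272 -0.0002] [249. 197.]
cradle 0.34 [0.5765 0.2662 0.0328] [230. 193.]
stud_foot 0.63 [0.5707 0.2705 0.0373] [227. 195.]
stud_foot 0.61 [0.3518 0.3907 0.0162] [174. 294.]
stud_shoulder 0.65 [0.5441 0.2323 0.036 ] [244. 207.]
stu
[... 191 characters left out ...]
44. 207.]
lock_nut_mid 0.66 [0.3519 0.3056 0.0188] [211. 293.]
lock_nut_mid 0.61 [0.5314 0.2146 0.0376] [252. 212.]
fitted_stop 0.76 [ 0.5791 -0.2009  0.0107] [435. 192.]
side 569.9937777065531 campos [0.0933 1.0193 0.5149]
fixture_plate 0.94 [ 0.6045 -0.1432  0.0045] [320. 215.]
socket_mouth 0.85 [ 0.6293 -0.0926  0.0616] [301. 199.]
socket_mouth 0.28 [ 0.5825 -0.1983  0.0117] [337. 206.]
cradle 0.71 [0.5768 0.2266 0.0038] [255. 288.]
stud_foot 0.7 [0.5701 0.2634 0.0356] [247. 283.]
stud_shoulder 0.61 [0.5443 0.2318 0.0398] [268. 275.]
stud_grip 0.75 [0.5197 0.1847 0.0387] [292. 267.]
lock_nut_mid 0.58 [0.5386 0.2104 0.0369] [277. 272.]
fitted_stop 0.96 [ 0.5796 -0.2001  0.0118] [339. 206.]
```

View pictures.

```bash
python3 - <<'E'
from h import *
t=cv2.imread("pics/top0.png");s=cv2.imread("pics/side0.png")
a=cv2.resize(t[120:320,140:460],(800,500),interpolation=cv2.INTER_CUBIC)
cv2.imwrite("pics/a.png",a)
b=cv2.resize(s[150:350,190:400],(630,600),interpolation=cv2.INTER_CUBIC);cv2.imwrite("pics/b.png",b)
E
```

```text
(no output)
```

View pics/a.png

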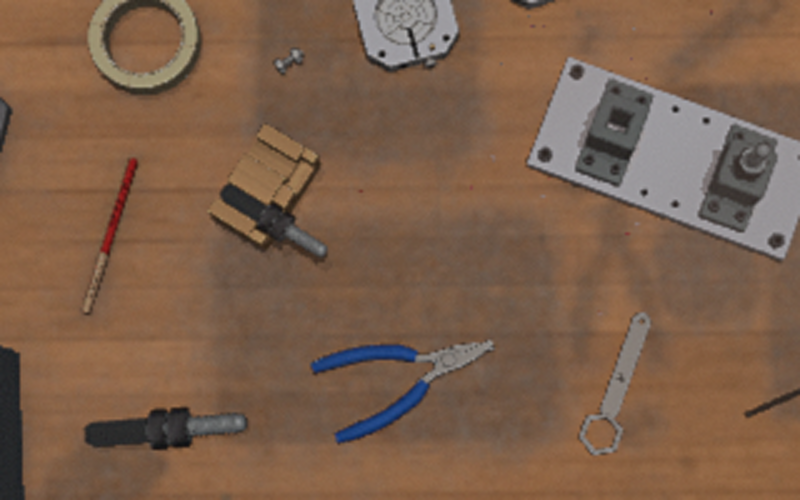

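View pics/b.png

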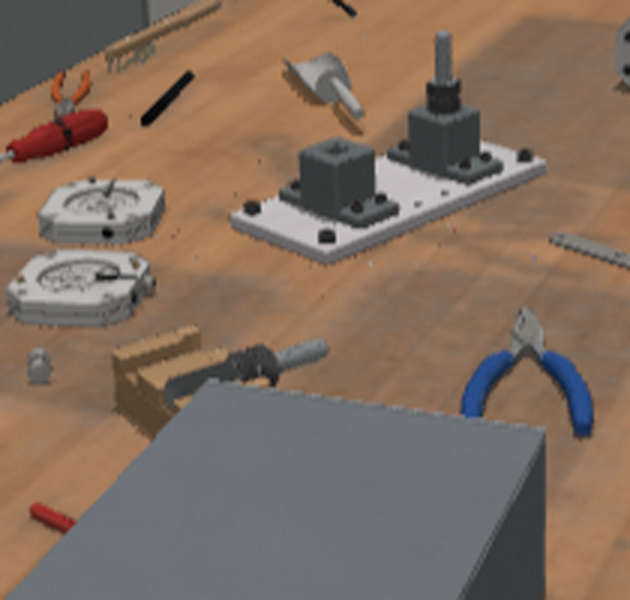

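View pics/side0.png

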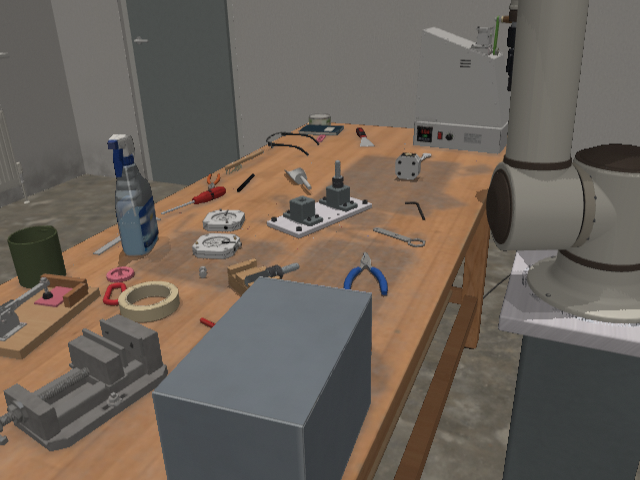

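Two stud-like things: one in the wooden cradle (top px 227,195 to 265,218) and a bigger one lying on the bench (174,294 to 236,288). The cradle one fits the description: 36 mm axis height, tip out past the edge. The blocks are at top px (386,166), empty, and (437,190), fitted. I'll measure both, with one confirming crop.

```bash
python3 - <<'E'
from h import *
np.set_printoptions(precision=4,suppress=True)
z=np.load("top0.npz");P=cloud(z["d"],"top")
def line(C):
    m=C.mean(0);u,s,v=np.linalg.svd(C-m,full_matrices=False);return m,v[0]
for n in ("stop_stud","cradle","fixture_plate"):
    for c in ("top","side"):
        zz=np.load(c+"0.npz")
        for r in cut_out(n,c)[:3]:
            m=r["mask"]&(zz["d"]>0);C=cloud(zz["d"],c)[m]
            mm,v=line(C);t=(C-mm)@v;o=cv2.minAreaRect(np.float32(C[:,:2]*1000))
            print(n,c,round(r["score"],2),m.sum(),"mean",mm,"dir",v,"az",np.degrees(np.arctan2(v[1],v[0])),"len",t.ptp() if hasattr(t,'ptp') else np.ptp(t),"zmax",np.percentile(C[:,2],98),"rect",o)
# exposed thread
Q=P.reshape(-1,3)
# block tops
for c0 in ((.629,-.088),(.58,-.2)):
    S=Q[(np.hypot(Q[:,0]-c0[0],Q[:,1]-c0[1])<.04)&(abs(Q[:,2]-.06)<.004)]
    print("block",len(S),S.mean(0),cv2.minAreaRect(np.float32(S[:,:2]*1000)))
# box heights
for (u,v) in ((145,300),(150,420),(140,170),(100,350)): print((u,v),P[v,u])
# obstacles near approach zone heights
sel=Q[(Q[:,0]>.25)&(Q[:,0]<.6)&(Q[:,1]>-.15)&(Q[:,1]<.25)&(Q[:,2]>.02)];print(len(sel),sel.min(0),sel.max(0))
im=z["im"][170:240,200:300,::-1];cv2.imwrite("pics/c.png",cv2.resize(im,(800,560),interpolation=cv2.INTER_CUBIC))
E
```

```text
stop_stud top 0.9 375 mean [0.5413 0.2222 0.0432] dir [-0.5307 -0.8465 -0.0423] az -122.08533273786945 len 0.10787328576955636 zmax 0.050944341034471645 rect ((542.8646850585938, 219.40904235839844), (107.64273834228516, 31.176342010498047), 51.25666809082031)
stop_stud top 0.71 670 mean [0.356  0.3211 0.0249] dir [-0.078   0.9967  0.0213] az 94.47736600327761 len 0.14154702466593777 zmax 0.03496301088579484 rect ((356.8568115234375, 318.13031005859375), (34.378353118896484, 141.49285888671875), 7.002418041229248)
stop_stud side 0.81 481 mean [0.5405 0.221  0.0426] dir [-0.1084 -0.957  -0.2692] az -96.46086449687732 len 0.3775899796256791 zmax 0.0513041163244291 rect ((521.66845703125, 287.7119140625), (85.75556945800781, 384.382080078125), 17.054431915283203)
stop_stud side 0.65 805 mean [ 0.5752 -0.188   0.0504] dir [-0.2416  0.2014 -0.9492] az 140.18811404365928 len 0.11954854421883028 zmax 0.11690119438880987 rect ((637.1578979492188, -301.725830078125), (81.3387451171875, 332.8556823730469), 28.874658584594727)
cradle top 0.66 901 mean [0.5789 0.2266 0.0342] dir [-0.8152  0.5752
[... 736 characters left out ...]
an [ 0.5934 -0.1112  0.013 ] dir [0.4707 0.8823 0.0007] az 61.918727190971296 len 0.295844537575761 zmax 0.022558243409368257 rect ((607.2146606445312, -165.36367797851562), (293.4752502441406, 138.18792724609375), 68.482177734375)
block 289 [ 0.6238 -0.0875  0.0599] ((624.48876953125, -88.19935607910156), (44.02357482910156, 44.62664031982422), 67.57208251953125)
block 222 [ 0.577  -0.1969  0.0599] ((579.9090576171875, -199.32778930664062), (44.21207809448242, 45.12946701049805), 68.54622650146484)
(145, 300) [0.3378 0.4513 0.0266]
(150, 420) [-0.0665  0.6899 -0.8508]
(140, 170) [0.6379 0.4783 0.0133]
(100, 350) [ 0.1847  0.8861 -0.8522]
2264 [ 0.2944 -0.1164  0.02  ] [0.6    0.2499 1.2852]
```

View pics/c.png

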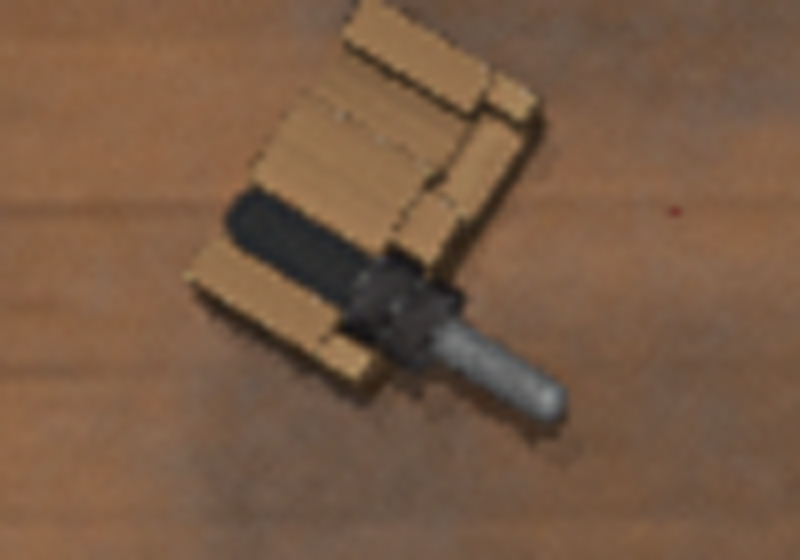

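The crop shows the 110 mm stud (measured 108 mm) in the cradle, its tip at crop px (550,400). The bench one measures 141 mm, so it is the wrong size. Moving off.

>>> servo_tool --moves '[[[0,0,0],[0.034,-0.036,-0.004],45],[[0,0,0],[0.034,-0.036,-0.004],45],[[0,0,0],[0.034,-0.036,-0.004],45],[[0,0,0],[0.034,-0.036,-0.004],45],[[0,0,0],[0.034,-0.036,-0.004],45],[[0,0,0],[0.034,-0.036,-0.004],45],[[0,0,0],[0.034,-0.036,-0.004],45],[[0,0,0],[0.034,-0.036,-0.004],45],[[0,0,0],[0.034,-0.036,-0.004],45],[[0,0,0],[0.034,-0.036,-0.004],45],[[0,0,0],[0.034,-0.036,-0.004],45],[[0,0,0],[0.034,-0.036,-0.004],45]]'

```text
time: 2.4
ee_pos: [0.4219, 0.0532, 0.2462]
tcp_rot: [180.0, -0.1, 23.0]
wrist_force: [0.8, -0.3, -0.4]
opening: 0.0379
grasp_force: 0.0
```

>>> servo_tool --moves '[[[0,0,-7],[0,0,0],45],[[0,0,-7],[0,0,0],45],[[0,0,-7],[0,0,0],45],[[0,0,-7],[0,0,0],45],[[0,0,-7],[0,0,0],45],[[0,0,0],[0,0,0],45]]'

```text
time: 3.0
ee_pos: [0.4216, 0.051, 0.2457]
tcp_rot: [180.0, -0.0, 58.1]
wrist_force: [0.5, -0.3, -0.4]
opening: 0.0384
grasp_force: 0.0
```

>>> servo_tool --moves '[[[0,5,0],[0,0,0],45],[[0,5,0],[0,0,0],45],[[0,5,0],[0,0,0],45],[[0,5,0],[0,0,0],45],[[0,5,0],[0,0,0],45],[[0,5,0],[0,0,0],45],[[0,5,0],[0,0,0],45],[[0,5,0],[0,0,0],45],[[0,5,0],[0,0,0],45],[[0,5,0],[0,0,0],45],[[0,5,0],[0,0,0],45],[[0,0,0],[0,0,0],45]]'

```text
time: 4.2
ee_pos: [0.421, 0.0503, 0.2438]
tcp_rot: [-179.4, -55.0, 57.2]
wrist_force: [0.1, 1.0, -0.5]
opening: 0.0385
grasp_force: 0.0
```

```bash
cat >> h.py <<'E'
def goto(pos,z,x=None):
    """delta in current tool frame to TCP pos, tool z axis z, tool y kept horizontal"""
    o=get_obs();R=Ro.from_euler("xyz",o["tcp_rot"],degrees=True)
    z=np.array(z)/np.linalg.norm(z);y=np.cross(z,[0,0,1.]) if x is None else np.cross(z,x)
    y/=np.linalg.norm(y); y=y*np.sign(y@R.as_matrix()[:,1])
    T=Ro.from_matrix(np.stack([np.cross(y,z),y,z],1))
    print("t",o["time"],"p",o["ee_pos"].round(4),"rot",o["tcp_rot"].round(2),"q",o["q"].round(1),"F",o["wrist_force"].round(1))
    print("turn",(R.inv()*T).as_rotvec(degrees=True).round(2),"shift in current frame",R.inv().apply(np.array(pos)-o["ee_pos"]).round(4),"in final frame",T.inv().apply(np.array(pos)-o["ee_pos"]).round(4))
E
python3 -c "
from h import *
goto([.4745,.1143,.0942],[.430,.697,-.574])"
```

```text
t 4.2 p [0.421  0.0503 0.2438] rot [-179.36  -55.04   57.24] q [-31.2 -27.  -27.   88.9  55.   91.8] F [ 0.1  1.  -0.5]
turn [ 0.25 -0.07 -0.62] shift in current frame [-0.0752  0.012   0.1534] in final frame [-0.0751  0.0119  0.1535]
```

>>> servo_tool --moves '[[[0.25,0,-0.6],[-0.015,0.0024,0.031],45],[[0,0,0],[-0.015,0.0024,0.031],45],[[0,0,0],[-0.015,0.0024,0.031],45],[[0,0,0],[-0.015,0.0024,0.031],45],[[0,0,0],[-0.015,0.0023,0.0295],45],[[0,0,0],[0,0,0],45],[[0,0,0],[0,0,0],45]]'

```text
time: 4.9
ee_pos: [0.4757, 0.1153, 0.0972]
tcp_rot: [179.5, -54.9, 59.0]
wrist_force: [0.6, -0.3, -0.1]
opening: 0.0386
grasp_force: 0.0
```

```bash
python3 - <<'E'
from h import *
np.set_printoptions(precision=4,suppress=True)
goto([.5261,.1979,.0253],[.430,.697,-.574])
o=get_obs();R=Ro.from_euler("xyz",o["tcp_rot"],degrees=True).as_matrix()
ims=[]
for c in("top","side"):
    im,d=camera(c);im=im[...,::-1].copy()
    u,v=px(o["ee_pos"],c);print(c,u,v)
    u,v=px([.50,.15,.04],c);u=int(u);v=int(v);ims.append(cv2.resize(im[v-50:v+50,u-65:u+65],(390,300),interpolation=cv2.INTER_CUBIC))
cv2.imwrite("pics/d.png",np.hstack(ims))
E
```

```text
t 4.9 p [0.4757 0.1153 0.0972] rot [179.46 -54.94  59.04] q [-17.5 -28.4 -44.9  54.3  52.5 113.3] F [ 0.6 -0.3 -0.1]
turn [-0.04  0.03  0.41] shift in current frame [-0.0033 -0.0004  0.1205] in final frame [-0.0033 -0.0005  0.1205]
top 294.94489698251834 232.25600938487818
side 327.9710447137542 226.5727755638564
```

View pics/d.png

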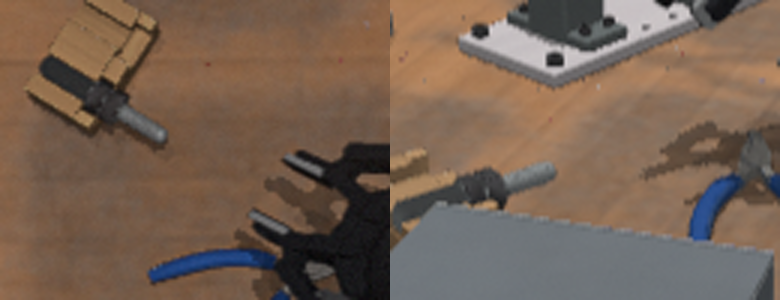

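Top crop: open fingertips at (285,158) and (252,212), pointing along the stud with its tip at (165,138). I'll approach most of the way, then check the fingertips in the tool frame.

>>> servo_tool --moves '[[[0,0,0.4],[-0.0033,-0.0005,0.03],45],[[0,0,0],[0,0,0.03],45],[[0,0,0],[0,0,0.02],45],[[0,0,0],[0,0,0],45],[[0,0,0],[0,0,0],45]]'

```text
time: 5.5
ee_pos: [0.5092, 0.1689, 0.049]
tcp_rot: [179.9, -55.0, 58.4]
wrist_force: [0.6, 0.6, 0.4]
opening: 0.0383
grasp_force: 0.0
```

```bash
python3 - <<'E'
from h import *
goto([.5261,.1979,.0253],[.430,.697,-.574])
o=get_obs();R=Ro.from_euler("xyz",o["tcp_rot"],degrees=True)
im,d=camera("top");P=cloud(d,"top")
T=R.inv().apply(P.reshape(-1,3)-o["ee_pos"])
m=(abs(T[:,1])<.05)&(abs(T[:,0])<.025)&(T[:,2]>-.08)&(T[:,2]<.07)&(P.reshape(-1,3)[:,2]>.02)
for lo in np.arange(-.06,.07,.006):
    s=T[m&(T[:,2]>=lo)&(T[:,2]<lo+.006)]
    print(round(lo*1000),"y(mm):",np.sort((s[:,1]*1000).round().astype(int)),"x:",(s[:,0]*1000).mean().round(1) if len(s) else "")
u,v=px([.51,.18,.04],"top");u=int(u);v=int(v)
cv2.imwrite("pics/e.png",cv2.resize(im[v-35:v+35,u-45:u+45,::-1],(720,560),interpolation=cv2.INTER_CUBIC))
E
```

```text
t 5.5 p [0.5092 0.1689 0.049 ] rot [179.87 -55.01  58.44] q [ -8.1 -25.9 -50.2  35.9  48.7 127.2] F [0.6 0.6 0.4]
turn [ 0.03 -0.04  0.07] shift in current frame [-0.0001 -0.0008  0.0411] in final frame [-0.0001 -0.0008  0.0411]
-60 y(mm): [-33 -33 -32 -31 -31 -30 -28 -27 -26 -26 -25 -23 -22 -21 -20  18  18  19
  19  19  20  20  21  22  25  27  30  31  32] x: 9.0
-54 y(mm): [-33 -33 -32 -31 -30 -29 -29 -28 -27 -27 -25 -24 -23 -22 -21 -20  18  18
  19  19  20  22  22  24  24  25  26  27  28  29  30  31] x: 8.1
-48 y(mm): [-33 -31 -31 -29 -28 -27 -26 -26 -25 -24 -24 -23 -22 -20  19  19  19  21
  21  21  22  23  25  26  28  29  29  31] x: 9.7
-42 y(mm): [-29 -27 -23 -22 -21 -20  19  19  19  19  21  23  25  27] x: 7.6
-36 y(mm): [-25  19  19] x: 3.7
-30 y(mm): [] x: 
-24 y(mm): [] x: 
-18 y(mm): [] x: 
-12 y(mm): [] x: 
-6 y(mm): [] x: 
0 y(mm): [] x: 
6 y(mm): [-4 -1  2] x: -0.9
12 y(mm): [-7 -6 -6 -6 -5 -5 -4 -4 -2 -2 -2 -1 -1  0  1  1  1  1  3  3  3  4  5  5] x: 0.0
18 y(mm): [-6 -6 -5 -5 -4 -3 -2 -2 -1  0  0  0  1  3  3  4  5] x: 6.4
24 y(mm): [-7 -7 -6 -5 -5 -4 -3 -2 -2 -1 -1  1  2  2  4  5] x: 9.5
30 y(mm): [-7 -6 -4 -3 -3 -2 -1 -1  0  0  0  1  2  3  3  4  4  5  5] x: 13.5
36 y(mm): [-9 -8 -7 -6 -5 -5 -5 -4 -4 -2 -2 -1  0  1  1  2  3  4  5  5  7  8] x: 18.8
42 y(mm): [-14 -12 -12 -11 -11 -10  -9  -7  -7  -3   1   1   3   4   5   6   6   7
   8   9  11  11  12  13] x: 19.6
48 y(mm): [-14 -13 -13 -12 -10   9  13  28] x: 22.3
54 y(mm): [-22 -20 -19 -17 -14  15  17  20  21  24  25] x: 22.3
60 y(mm): [-24 -15 -15 -12  13  15  18  20  23  26  28  29  31  33  35  36  37  38
  39  40  40  41  41  43  43  45  46  48  49] x: 14.7
66 y(mm): [-24 -14  34  36  36  38  38  39  40  40  43  45  47  49  50  50] x: 18.0
```

View pics/e.png

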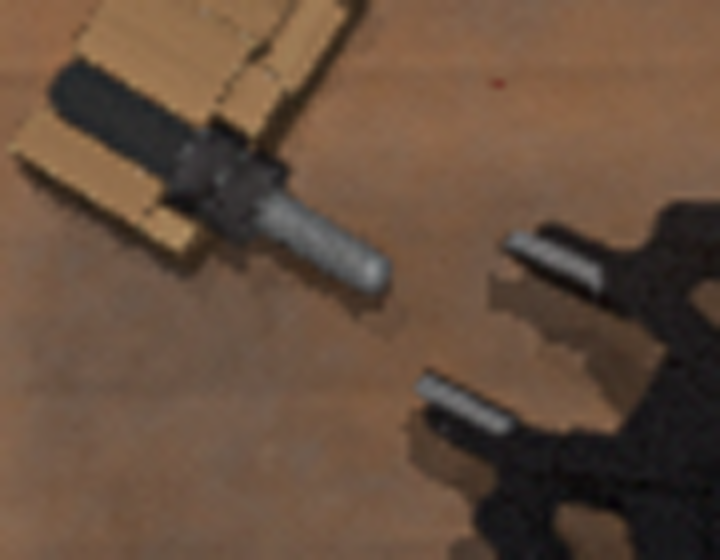

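Crop: pads end at (515,238) and (425,382), stud tip at (378,275), laterally centred. The cloud puts the fingertips about 33 mm short of the TCP, so I'll go on to the nominal pose, which is safe either way, and check with both cameras.

>>> servo_tool --moves '[[[0,0,0],[0,-0.0008,0.014],45],[[0,0,0],[0,0,0.014],45],[[0,0,0],[0,0,0.013],45],[[0,0,0],[0,0,0],45],[[0,0,0],[0,0,0],45],[[0,0,0],[0,0,0],45]]'

```text
time: 6.15
ee_pos: [0.5261, 0.1975, 0.0252]
tcp_rot: [179.9, -55.0, 58.4]
wrist_force: [-0.1, -0.4, -0.6]
opening: 0.0384
grasp_force: 0.0
```

```bash
python3 - <<'E'
from h import *
goto([.5261,.1979,.0253],[.430,.697,-.574])
o=get_obs();print(o["qd"].round(2));R=Ro.from_euler("xyz",o["tcp_rot"],degrees=True)
ims=[]
for c in("top","side"):
    im,d=camera(c);P=cloud(d,c)
    T=R.inv().apply(P.reshape(-1,3)-o["ee_pos"])
    m=(abs(T[:,1])<.045)&(abs(T[:,0])<.02)&(T[:,2]>-.06)&(T[:,2]<.016)&(P.reshape(-1,3)[:,2]>.012)
    print(c)
    for lo in np.arange(-.06,.016,.005):
        s=T[m&(T[:,2]>=lo)&(T[:,2]<lo+.005)]
        print(round(lo*1000),"y:",*np.sort((s[:,1]*1000).round().astype(int))[::2],"x:",(s[:,0]*1000).mean().round(1) if len(s) else "")
    u,v=px([.515,.18,.04],c);u=int(u);v=int(v)
    ims.append(cv2.resize(im[v-35:v+35,u-48:u+32,::-1],(400,350),interpolation=cv2.INTER_CUBIC))
cv2.imwrite("pics/f.png",np.hstack(ims))
E
```

```text
t 6.15 p [0.5261 0.1975 0.0252] rot [179.87 -55.03  58.4 ] q [ -3.6 -22.8 -51.8  27.   46.3 132.9] F [-0.1 -0.4 -0.6]
turn [ 0.07 -0.05  0.04] shift in current frame [ 0.0003 -0.0002  0.0002] in final frame [ 0.0003 -0.0002  0.0002]
[ 0.1  -0.01 -0.19 -0.47 -0.12  0.22]
top
-60 y: -33 -31 -28 -26 -23 -20 19 19 24 28 30 x: 7.0
-55 y: -32 -30 -29 -27 -24 -23 -21 18 19 20 22 25 27 28 30 32 x: 8.2
-50 y: -33 -32 -30 -26 -22 19 21 23 27 32 x: 9.3
-45 y: -33 -28 -26 -25 -22 -20 19 20 22 27 30 x: 8.3
-40 y: -27 -20 19 23 31 x: 9.5
-35 y: -26 -5 0 2 19 x: 0.3
-30 y: -6 -4 -2 -1 3 5 x: 0.3
-25 y: -6 -5 -3 -2 -1 0 1 3 5 6 x: 3.0
-20 y: -5 -5 -3 -2 0 2 3 4 5 x: 8.2
-15 y: -6 -5 -3 -1 3 5 x: 11.1
-10 y: -6 -6 -4 -2 -2 -1 1 2 3 5 x: 14.3
-5 y: -5 -3 3 5 x: 17.2
0 y: -12 -6 4 9 x: 16.7
5 y: -13 8 x: 15.2
10 y: -13 x: 20.0
15 y: x: 
side
-60 y: -35 -34 -33 -33 -32 -31 -31 -30 -30 -29 -25 -24 -24 -23 -23 -21 -18 17 19 19 20 20 20 20 21 21 21 22 22 23 24 29 35 x: 6.6
-55 y: -33 -33 -32 -32 -31 -30 -30 -30 -30 -29 -28 -27 -26 -24 -23 -21 -20 -18 18 18 19 19 20 20 21 21 21 22 22 23 24 27 34 x: 6.5
-50 y: -33 -33 -32 -32 -32 -31 -31 -30 -29 -27 -25 -24 -23 -22 -19 -17 18 18 18 19 20 20 20 21 21 21 21 22 22 26 26 33 x: 6.5
-45 y: -31 -31 -30 -29 -29 -28 -28 -27 -26 -25 -25 -24 -24 -24 -23 -22 -22 -20 -17 18 19 20 20 20 20 21 21 21 21 22 23 23 25 34 x: 5.3
-40 y: -26 -26 -26 -25 -25 -24 -24 -24 -24 -24 -23 -22 -22 -21 -21 -19 19 19 20 20 20 20 20 21 21 22 22 23 23 25 26 x: 5.0
-35 y: -2 21 25 x: 1.7
-30 y: -6 -4 -3 -2 0 1 2 x: 1.7
-25 y: -7 -6 -5 -5 -3 -2 -2 -1 -1 2 6 x: 3.4
-20 y: -5 -5 -4 -4 -4 -4 -3 -2 -1 1 2 3 x: 6.6
-15 y: -6 -5 -5 -4 -3 -3 -2 -2 -1 1 4 x: 10.3
-10 y: -6 -5 -5 -4 -3 -3 -3 -1 1 5 x: 13.7
-5 y: -6 -5 -5 -4 -3 -3 -2 x: 14.1
0 y: -5 x: 15.9
5 y: -11 -9 -9 x: 16.2
10 y: -6 x: 10.9
15 y: x:
```

View pics/f.png

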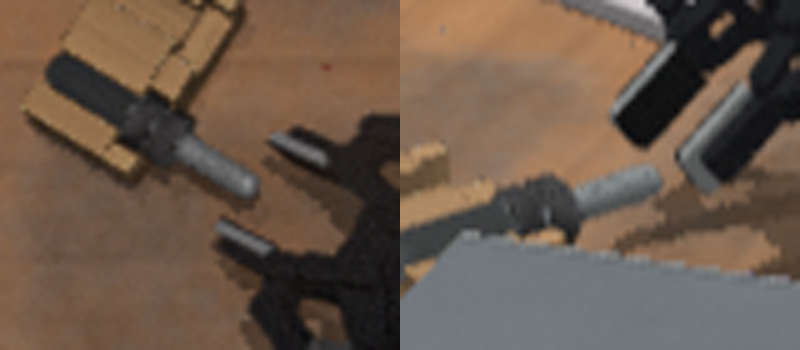

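Both cameras agree that the finger ends sit about 36 mm behind the reported TCP at this opening. The stud is laterally centred (y about −0.5 mm) and only its tip is near the fingers. I trust the cameras: advance 26 mm more, then close.

>>> servo_tool --moves '[[[0,0,0],[0,0,0.013],45],[[0,0,0],[0,0,0.013],45],[[0,0,0],[0,0,0],45],[[0,0,0],[0,0,0],45]]'

```text
time: 6.65
ee_pos: [0.5365, 0.2163, 0.0093]
tcp_rot: [180.0, -55.0, 58.4]
wrist_force: [-0.1, 0.3, 0.4]
opening: 0.0383
grasp_force: 0.0
```

>>> servo_tool --moves '[[[0,0,0],[0,0,0],15],[[0,0,0],[0,0,0],10],[[0,0,0],[0,0,0],5],[[0,0,0],[0,0,0],0],[[0,0,0],[0,0,0],0],[[0,0,0],[0,0,0],0]]' --force 60

```text
time: 7.25
ee_pos: [0.5371, 0.2162, 0.0096]
tcp_rot: [179.9, -55.0, 58.4]
wrist_force: [-1.3, -3.8, 2.1]
opening: 0.0118
grasp_force: 58.7
```

```bash
cat > chk.py <<'E'
from h import *
import sys
def chk(x0,x1,z0,z1,zw):
    o=get_obs();R=Ro.from_euler("xyz",o["tcp_rot"],degrees=True)
    print(o["time"],o["ee_pos"].round(4),o["tcp_rot"].round(2),"q",o["q"].round(1),"F",o["wrist_force"].round(1),o["torque"].round(2),"op",round(o["opening"],4),"g",round(o["grasp_force"],1))
    for c in("top","side"):
        im,d=camera(c);P=cloud(d,c);np.savez("last_"+c,im=im,d=d)
        T=R.inv().apply(P.reshape(-1,3)-o["ee_pos"])
        m=(abs(T[:,1])<.045)&(T[:,0]>x0)&(T[:,0]<x1)&(T[:,2]>z0)&(T[:,2]<z1)&(P.reshape(-1,3)[:,2]>zw)
        print(c)
        for lo in np.arange(z0,z1,.005):
            s=T[m&(T[:,2]>=lo)&(T[:,2]<lo+.005)]*1000
            if len(s): print(round(lo*1000),"n",len(s),"y:",*np.percentile(s[:,1],[0,25,50,75,100]).round(),"x:",*np.percentile(s[:,0],[0,50,100]).round())
E
python3 -c "
from chk import *
chk(-.03,.04,-.07,.03,.012)"
```

```text
7.25 [0.5371 0.2162 0.0096] [179.9  -55.02  58.4 ] q [ -0.8 -20.  -52.2  21.5  44.7 136.1] F [-1.3 -3.8  2.1] [-0.61  0.19 -0.28] op 0.0118 g 58.7
top
-70 n 16 y: -19.0 -9.0 6.0 8.0 10.0 x: -9.0 10.0 15.0
-65 n 28 y: -20.0 -13.0 5.0 12.0 19.0 x: -2.0 10.0 15.0
-60 n 29 y: -20.0 -12.0 -1.0 10.0 19.0 x: -11.0 9.0 15.0
-55 n 28 y: -20.0 -9.0 1.0 4.0 17.0 x: -12.0 4.0 15.0
-50 n 38 y: -20.0 -13.0 -1.0 7.0 18.0 x: -4.0 8.0 15.0
-45 n 34 y: -19.0 -4.0 0.0 6.0 17.0 x: -7.0 9.0 15.0
-40 n 28 y: -16.0 -5.0 -1.0 5.0 15.0 x: 5.0 12.0 19.0
-35 n 19 y: -13.0 -5.0 -2.0 2.0 6.0 x: 6.0 17.0 28.0
-30 n 35 y: -11.0 -5.0 -0.0 4.0 10.0 x: 14.0 25.0 32.0
-25 n 40 y: -14.0 -8.0 -3.0 3.0 12.0 x: 14.0 29.0 35.0
-20 n 35 y: -13.0 -7.0 0.0 6.0 27.0 x: 12.0 32.0 39.0
-15 n 56 y: -23.0 -10.0 8.0 21.0 33.0 x: 21.0 30.0 40.0
-10 n 64 y: -23.0 -13.0 16.0 25.0 44.0 x: 13.0 31.0 40.0
-5 n 81 y: -24.0 -12.0 16.0 31.0 45.0 x: 8.0 33.0 40.0
0 n 67 y: -23.0 -9.0 22.0 36.0 44.0 x: 5.0 35.0 40.0
5 n 28 y: -23.0 7.0 28.0 41.0 44.0 x: 13.0 36.0 40.0
10 n 8 y: -19.0 5.0 16.0 28.0 44.0 x: 29.0 39.0 40.0
15 n 9 y: -23.0 -23.0 
[... 290 characters left out ...]
.0 7.0 22.0 x: -5.0 10.0 16.0
-55 n 55 y: -20.0 -18.0 -10.0 7.0 21.0 x: -5.0 9.0 15.0
-50 n 50 y: -20.0 -15.0 -10.0 7.0 22.0 x: -5.0 10.0 16.0
-45 n 54 y: -21.0 -17.0 -11.0 -1.0 15.0 x: -8.0 10.0 16.0
-40 n 48 y: -14.0 -11.0 -10.0 -2.0 12.0 x: -8.0 12.0 18.0
-35 n 34 y: -12.0 -10.0 -5.0 -3.0 3.0 x: -2.0 13.0 26.0
-30 n 30 y: -9.0 -6.0 -5.0 -1.0 10.0 x: 7.0 27.0 33.0
-25 n 38 y: -13.0 -10.0 -7.0 -3.0 7.0 x: 17.0 30.0 35.0
-20 n 43 y: -14.0 -11.0 -8.0 -5.0 6.0 x: 12.0 31.0 39.0
-15 n 42 y: -24.0 -11.0 -8.0 1.0 33.0 x: 26.0 32.0 39.0
-10 n 35 y: -24.0 -12.0 -6.0 23.0 36.0 x: 30.0 34.0 39.0
-5 n 28 y: -16.0 -7.0 23.0 29.0 39.0 x: 32.0 37.0 40.0
0 n 9 y: -6.0 27.0 31.0 35.0 41.0 x: 38.0 39.0 40.0
```

Gripped (58.7 N, opening 11.8 mm). I'll raise the grip force and lift straight up.

>>> servo_tool --moves '[[[0,0,0],[0,0,0],0],[[0,0,0],[0,0,0],0],[[0,0,0],[0.0041,0,-0.0029],0],[[0,0,0],[0.0082,0,-0.0057],0],[[0,0,0],[0.0123,0,-0.0086],0],[[0,0,0],[0.0164,0,-0.0115],0],[[0,0,0],[0.0164,0,-0.0115],0],[[0,0,0],[0.0164,0,-0.0115],0],[[0,0,0],[0.0164,0,-0.0115],0],[[0,0,0],[0.0164,0,-0.0115],0],[[0,0,0],[0,0,0],0],[[0,0,0],[0,0,0],0]]' --force 100

```text
time: 8.55
ee_pos: [0.5363, 0.2165, 0.1387]
tcp_rot: [-180.0, -55.0, 58.3]
wrist_force: [-0.0, -0.9, -3.1]
opening: 0.0105
grasp_force: 98.1
```

```bash
cat > stud.py <<'E'
from h import *
np.set_printoptions(precision=4,suppress=True)
def stud(tag):
    o=get_obs();R=Ro.from_euler("xyz",o["tcp_rot"],degrees=True)
    print(o["time"],"p",o["ee_pos"].round(4),o["tcp_rot"].round(2),"q",o["q"].round(1),"F",o["wrist_force"].round(1),"op",round(o["opening"],4),"g",round(o["grasp_force"],1))
    for c in("top","side"):
        im,d=camera(c);P=cloud(d,c);np.savez(f"{tag}_{c}",im=im,d=d)
        T=R.inv().apply(P.reshape(-1,3)-o["ee_pos"])
        # shank expected along direction (sin,0,cos) in tool frame, beyond the finger ends
        m=(abs(T[:,1])<.02)&(T[:,0]>.005)&(T[:,0]<.08)&(T[:,2]>-.035)&(T[:,2]<.06)
        S=T[m]; print(c,"n",len(S))
        if len(S)>20:
            mm=S.mean(0);v=np.linalg.svd(S-mm,full_matrices=False)[2][0];v=v*np.sign(v[2]);t=(S-mm)@v
            print("  tool frame mean",mm,"dir",v,"end",mm+v*np.percentile(t,99),"len",np.ptp(t))
            print("  world dir",R.apply(v),"world end",R.apply(mm+v*t.max())+o["ee_pos"])
        for n in("stud_foot","stud_shoulder","stud_grip","lock_nut_mid"):
            for r in mark_of(n,c)[:3]:
                X=w(r["xyz"],c);t=R.inv().apply(X-o["ee_pos"])
                if np.linalg.norm(t)<.12: print("  ",n,round(r["score"],2),X,"tool",t)
E
python3 -c "
from stud import *
stud('s1')"
```

```text
8.55 p [0.5363 0.2165 0.1387] [-179.97  -54.97   58.33] q [ -0.8 -28.  -42.3  39.6  44.7 136.1] F [-0.  -0.9 -3.1] op 0.0105 g 98.1
top n 398
  tool frame mean [ 0.0371 -0.0006 -0.0052] dir [0.5658 0.0203 0.8243] end [0.0611 0.0003 0.0297] len 0.08349514060428453
  world dir [ 0.5418  0.8404 -0.0099] world end [0.5686 0.2684 0.1716]
   stud_foot 0.57 [0.5714 0.2698 0.1664] tool [0.0593 0.0019 0.0364]
   stud_shoulder 0.58 [0.5417 0.2302 0.1656] tool [ 0.0303 -0.0026 -0.0036]
   stud_grip 0.58 [0.5166 0.1889 0.1634] tool [ 0.0008 -0.0023 -0.0419]
   lock_nut_mid 0.61 [0.5332 0.2209 0.1655] tool [ 0.0231 -0.005  -0.0136]
side n 598
  tool frame mean [ 0.0373 -0.0047  0.0014] dir [0.5596 0.0658 0.8262] end [ 0.0591 -0.0021  0.0336] len 0.0867090251236213
  world dir [ 0.5795  0.8148 -0.0161] world end [0.5671 0.2705 0.1679]
   stud_foot 0.92 [0.5732 0.2625 0.163 ] tool [0.0535 0.0072 0.034 ]
   stud_shoulder 0.96 [0.5479 0.2316 0.1646] tool [0.032  0.0019 0.0007]
   stud_grip 0.84 [0.5206 0.1862 0.1681] tool [ 0.0045  0.0025 -0.0447]
   lock_nut_mid 0.68 [0.5383 0.2132 0.1683] tool [ 0.0232  0.0034 -0.0185]
```

The stud is lifted level in the fingers; foot in tool frame ≈ (0.056, 0.000, 0.034). Next, rise and turn −90° about tool y to stand it upright.

>>> servo_tool --moves '[[[0,0,0],[0.0246,0,-0.0172],0],[[0,0,0],[0.0246,0,-0.0172],0],[[0,-7.5,0],[0,0,0],0],[[0,-7.5,0],[0,0,0],0],[[0,-7.5,0],[0,0,0],0],[[0,-7.5,0],[0,0,0],0],[[0,-7.5,0],[0,0,0],0],[[0,-7.5,0],[0,0,0],0],[[0,-7.5,0],[0,0,0],0],[[0,-7.5,0],[0,0,0],0],[[0,-7.5,0],[0,0,0],0],[[0,-7.5,0],[0,0,0],0]]'

```text
time: 10.25
ee_pos: [0.5374, 0.2171, 0.2001]
tcp_rot: [179.9, 20.1, 58.3]
wrist_force: [1.1, 0.0, -3.0]
opening: 0.0107
grasp_force: 97.9
```

>>> servo_tool --moves '[[[0,-7.5,0],[0,0,0],0],[[0,-7.5,0],[0,0,0],0],[[0,0,0],[0,0,0],0],[[0,0,0],[0,0,0],0]]'

```text
time: 10.65
ee_pos: [0.5324, 0.2135, 0.1907]
tcp_rot: [179.9, 34.7, 58.5]
wrist_force: [-1.0, -0.5, -1.5]
opening: 0.0108
grasp_force: 101.0
```

```bash
python3 -c "
from h import *
goto([.6152,-.1130,.2044],[-.574*.3714,-.574*.9285,-.819])"
```

```text
t 10.65 p [0.5324 0.2135 0.1907] rot [179.91  34.71  58.46] q [ 30.4  44.7  53.8 130.5 -15.6 156.4] F [-1.  -0.5 -1.5]
turn [-5.48 -0.31 -7.99] shift in current frame [-0.2009  0.2411  0.1229] in final frame [-0.2309  0.1981  0.1451]
```

>>> servo_tool --moves '[[[0,0,0],[-0.02,0.024,0.012],0],[[-2.8,0,-4],[0,0,0],0],[[-2.8,0,-4],[0,0,0],0],[[0,0,0],[-0.0233,0.0194,0.0146],0],[[0,0,0],[-0.0233,0.0194,0.0146],0],[[0,0,0],[-0.0233,0.0194,0.0146],0],[[0,0,0],[-0.0233,0.0194,0.0146],0],[[0,0,0],[-0.0233,0.0194,0.0146],0],[[0,0,0],[-0.0233,0.0194,0.0146],0],[[0,0,0],[-0.0233,0.0194,0.0146],0],[[0,0,0],[0,0,0],0],[[0,0,0],[0,0,0],0]]'

```text
time: 11.85
ee_pos: [0.5944, -0.0497, 0.2073]
tcp_rot: [179.4, 34.4, 67.8]
wrist_force: [0.6, -0.1, -2.9]
opening: 0.0102
grasp_force: 101.1
```

```bash
python3 -c "
from h import *
goto([.6152,-.1130,.2044],[-.574*.3714,-.574*.9285,-.819])"
```

```text
t 11.85 p [ 0.5944 -0.0497  0.2073] rot [179.39  34.4   67.75] q [ 10.2  29.1  33.9 114.4 -28.9 127.3] F [ 0.6 -0.1 -2.9]
turn [ 0.36 -0.63 -0.37] shift in current frame [-0.0402  0.0429  0.0315] in final frame [-0.0401  0.0428  0.0317]
```

>>> servo_tool --moves '[[[0.36,-0.6,-0.4],[-0.02,0.0214,0.0158],0],[[0,0,0],[-0.02,0.0214,0.0158],0],[[0,0,0],[0,0,0],0],[[0,0,0],[0,0,0],0],[[0,0,0],[0,0,0],0]]'

```text
time: 12.35
ee_pos: [0.6162, -0.1104, 0.2019]
tcp_rot: [-179.8, 35.1, 68.5]
wrist_force: [0.4, -0.3, -2.7]
opening: 0.0107
grasp_force: 101.2
```

```bash
cat > pl.py <<'E'
from h import *
np.set_printoptions(precision=4,suppress=True)
def pl(tag,F=None,n_im=True):
    o=get_obs();R=Ro.from_euler("xyz",o["tcp_rot"],degrees=True)
    f=R.apply([.0557,.0002,.0335])+o["ee_pos"];ax=R.apply([-.574,0,-.819])
    print(o["time"],"p",o["ee_pos"].round(4),o["tcp_rot"].round(2),"q",o["q"].round(1),"F",o["wrist_force"].round(1),"op",round(o["opening"],4));print("foot pred",f,"axis pred",ax)
    ims=[]
    for c in("top","side"):
        im,d=camera(c);P=cloud(d,c).reshape(-1,3);np.savez(f"{tag}_{c}",im=im,d=d)
        rel=P-f;L=rel@ax;rad=np.linalg.norm(rel-L[:,None]*ax,axis=1)
        S=P[(L>.004)&(L<.042)&(rad<.016)]
        if len(S)>15:
            mm=S.mean(0);h=(S-mm);A=np.c_[S[:,2]-mm[2],np.ones(len(S))];k=np.linalg.lstsq(A,S[:,:2],rcond=None)[0]
            print(c,"shank n",len(S),"mean",mm,"slope xy per z",k[0],"zmin",S[:,2].min())
        N=P[(L>.045)&(L<.072)&(rad<.018)]
        if len(N): print(c,"nuts n",len(N),"mean",N.mean(0))
        for n in("stud_foot","stud_shoulder","lock_nut_mid","socket_mouth"):
            for r in mark_of(n,c)[:2]:
                X=w(r["xyz"],c)
                if np.linalg.norm(X-f)<.15: print("  ",n,round(r["score"],2),X, X-f)
        u,v=px(f,c);u=int(u);v=int(v)
        ims.append(cv2.resize(im[v-50:v+50,u-50:u+50,::-1],(400,400),interpolation=cv2.INTER_CUBIC))
    cv2.imwrite(f"pics/{tag}.png",np.hstack(ims))
E
python3 -c "
from pl import *
pl('p1')"
```

```text
12.35 p [ 0.6162 -0.1104  0.2019] [-179.8    35.13   68.55] q [  5.   31.1  35.9 112.5 -30.9 121.4] F [ 0.4 -0.3 -2.7] op 0.0107
foot pred [ 0.6259 -0.086   0.1425] axis pred [0.0034 0.0006 1.0001]
top shank n 23 mean [ 0.6127 -0.0864  0.1651] slope xy per z [0.0621 0.1178] zmin 0.1494249563985294
top nuts n 63 mean [ 0.6146 -0.0889  0.2057]
   stud_foot 0.7 [ 0.6184 -0.096   0.1452] [-0.0075 -0.01    0.0028]
   stud_shoulder 0.43 [ 0.6196 -0.0911  0.1885] [-0.0063 -0.0052  0.046 ]
   lock_nut_mid 0.53 [ 0.6192 -0.0875  0.2083] [-0.0067 -0.0016  0.0658]
   socket_mouth 0.9 [ 0.6268 -0.0862  0.06  ] [ 0.0009 -0.0002 -0.0825]
side shank n 130 mean [ 0.6196 -0.088   0.1673] slope xy per z [0.013  0.0594] zmin 0.1472353140397708
side nuts n 139 mean [ 0.6199 -0.0831  0.2024]
   stud_foot 0.6 [ 0.6213 -0.099   0.1437] [-0.0046 -0.0131  0.0012]
   stud_shoulder 0.58 [ 0.6261 -0.0901  0.19  ] [ 0.0002 -0.0041  0.0476]
   lock_nut_mid 0.57 [ 0.627  -0.0888  0.2058] [ 0.0011 -0.0028  0.0633]
   socket_mouth 0.96 [ 0.6248 -0.0898  0.063 ] [-0.0011 -0.0038 -0.0795]
```

View pics/p1.png

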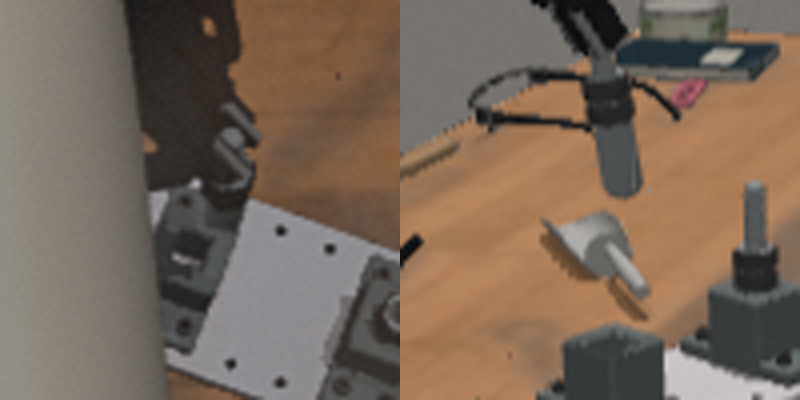

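Side view: the stud hangs with its foot swung right (nuts at (607,100), foot at (622,195)), so it turned a little in the fingers. I'll fit its axis with the cloud.

```bash
cat > fit.py <<'E'
from h import *
from scipy.optimize import least_squares
np.set_printoptions(precision=4,suppress=True)
def fit(tag,f,wt=1.0,cams=("side","top"),fresh=False):
    """f rough foot. fits an upright stud axis to the clouds"""
    f=np.array(f);A=[]
    for c in cams:
        if fresh:
            im,d=camera(c);np.savez(f"{tag}_{c}",im=im,d=d)
        z=np.load(f"{tag}_{c}.npz");P=cloud(z["d"],c).reshape(-1,3)
        r=P-f;S=P[(np.hypot(r[:,0],r[:,1])<.035)&(r[:,2]>.004)&(r[:,2]<.068)&(P[:,2]>.064)];print(c,len(S));A.append(S)
    S=np.vstack(A)
    def dist(p,S):
        o=np.array([p[0],p[1],f[2]+.04]);a=np.array([p[2],p[3],1]);a/=np.linalg.norm(a)
        r=S-o;L=r@a;return L,np.linalg.norm(r-L[:,None]*a,axis=1)
    def res(p):
        L,d=dist(p,S);top=L>p[4]; t=np.where(top,.0128,.0088); t=np.where(L<-.035,.007,t)
        return d-t
    best=None
    for b in(.0,.003,.006,-.003):
      for s in ((0,0),(.07,.17)):
        g=lambda q:res(np.r_[q,b])
        q=least_squares(g,[f[0],f[1],*s],loss="soft_l1",f_scale=.0015)
        if best is None or q.cost<best[0].cost: best=(q,b)
    q,b=best;L,d=dist(np.r_[q.x,b],S)
    a=np.array([q.x[2],q.x[3],1]);foot_z=S[:,2].min()
    print("axis at z",f[2]+.04,q.x[:2],"slope",q.x[2:],"rms",np.sqrt(np.mean((res(np.r_[q.x,b]))**2)),"zmin",foot_z,"shoulder z",f[2]+.04+b)
    h=np.array([np.cos(np.radians(68.2)),np.sin(np.radians(68.2))]);n=np.array([-h[1],h[0]])
    print("slope along h'",q.x[2:]@h,"across",q.x[2:]@n,"foot xy",q.x[:2]-q.x[2:]*.04)
    return q.x
E
python3 -c "
from fit import *
fit('p1',[.6213,-.0975,.1435]);fit('p1',[.6213,-.0975,.1435],cams=('side',))"
```

```text
side 293
top 108
axis at z 0.1835 [ 0.6212 -0.0925] slope [0.1055 0.0794] rms 0.0019528797918008367 zmin 0.147688704654073 shoulder z 0.1895
slope along h' 0.11289705495576512 across -0.06841812384619679 foot xy [ 0.6169 -0.0957]
side 293
axis at z 0.1835 [ 0.6219 -0.0929] slope [0.1059 0.07  ] rms 0.0019303603978196094 zmin 0.147688704654073 shoulder z 0.1895
slope along h' 0.10434725311251965 across -0.07236349704431837 foot xy [ 0.6177 -0.0957]
```

>>> servo_tool --moves '[[[0,4.5,0],[0,0,0],0],[[0,4.5,0],[0,0,0],0],[[0,0,0],[0,0,0],0],[[0,0,0],[0,0,0],0],[[0,0,0],[0,0,0],0]]'

```text
time: 13.35
ee_pos: [0.6164, -0.1114, 0.2002]
tcp_rot: [-179.7, 26.3, 68.5]
wrist_force: [0.4, -0.3, -3.0]
opening: 0.0107
grasp_force: 101.0
```

```bash
python3 - <<'E'
from fit import *
o=get_obs();R=Ro.from_euler("xyz",o["tcp_rot"],degrees=True);print(o["time"],o["ee_pos"],o["tcp_rot"],o["q"].round(1))
b=np.radians(26.2);f=R.apply(np.array([0,0,-.047])+.096*np.array([np.sin(b),0,np.cos(b)]))+o["ee_pos"];print("foot pred",f)
fit('p2',f,fresh=True);fit('p2',f,cams=('side',))
# 2D: image lines of stud vs vertical in both cams
for c in("side","top"):
    for n in("stud_foot","stud_shoulder","lock_nut_mid","stud_grip","socket_mouth"):
        for r in mark_of(n,c)[:2]:
            X=w(r["xyz"],c)
            if np.linalg.norm(X-f)<.14: print(c,n,round(r["score"],2),X,px(X,c).round(1))
im=np.load("p2_side.npz")["im"];u,v=map(int,px(f,"side"));print(u,v)
cv2.imwrite("pics/g.png",cv2.resize(im[v-50:v+50,u-50:u+50,::-1],(600,600),interpolation=cv2.INTER_CUBIC))
E
```

```text
13.35 [ 0.6164 -0.1114  0.2002] [-179.6889   26.3077   68.529 ] [  1.7  26.3  32.4 107.4 -23.9 115.6]
foot pred [ 0.6238 -0.0921  0.1464]
side 303
top 3
axis at z 0.18635093874935457 [ 0.623  -0.0911] slope [ 0.0438 -0.0824] rms 0.001926741813595366 zmin 0.15069352089735397 shoulder z 0.19235093874935458
slope along h' -0.0602920979191428 across -0.07123583054198455 foot xy [ 0.6212 -0.0878]
side 303
axis at z 0.18635093874935457 [ 0.623  -0.0911] slope [ 0.0435 -0.0826] rms 0.0019337805275782794 zmin 0.15069352089735397 shoulder z 0.19235093874935458
slope along h' -0.06048481959263044 across -0.07108913152168665 foot xy [ 0.6212 -0.0878]
side stud_foot 0.82 [ 0.6247 -0.0896  0.1472] [300.9 163.2]
side stud_shoulder 0.71 [ 0.6237 -0.0905  0.1896] [300.8 144.6]
side lock_nut_mid 0.54 [ 0.6264 -0.093   0.2109] [299.8 134.6]
side stud_grip 0.89 [ 0.6256 -0.0915  0.2485] [299.1 117.7]
side socket_mouth 0.6 [ 0.6263 -0.0894  0.061 ] [301.7 199.4]
side socket_mouth 0.2 [ 0.6208 -0.0888  0.1913] [301.6 144.1]
top stud_shoulder 0.57 [ 0.6201 -0.0887  0.1879] [394.9 152.9]
top stud_grip 0.4 [ 0.6239 -0.0916  0.2382] [399.6 143.3]
301 163
```

View pics/g.png

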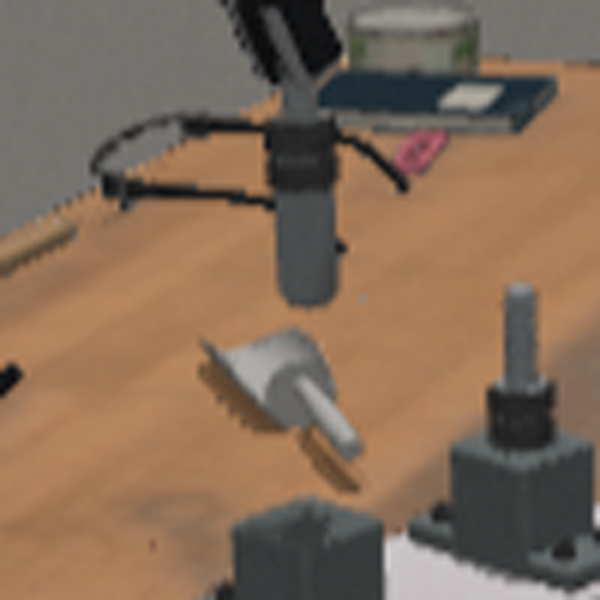

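Side crop: nut at (302,155), foot at (307,300), so the stud is close to vertical. I'll quantify the residual lean with row centres.

```bash
cat > rows.py <<'E'
from h import *
def rows(tag,f,c="side",fresh=False,a=.004,b=.07):
    if fresh:
        im,d=camera(c);np.savez(f"{tag}_{c}",im=im,d=d)
    d=np.load(f"{tag}_{c}.npz")["d"];P=cloud(d,c);f=np.array(f)
    m=(np.linalg.norm(P[...,:2]-f[:2],axis=-1)<.045)&(P[...,2]>f[2]+a)&(P[...,2]<f[2]+b)
    out=[]
    for v in np.unique(np.nonzero(m)[0]):
        u=np.nonzero(m[v])[0]
        if len(u)>4: out.append((v,(u.min()+u.max())/2,len(u),np.median(P[v,u,2])))
    out=np.array(out);k=np.polyfit(out[:,0],out[:,1],1,w=np.ones(len(out)))
    p0=px(f+[0,0,a],c);p1=px(f+[0,0,b],c);ref=(p1[0]-p0[0])/(p1[1]-p0[1])
    pit=abs(p1[1]-p0[1])/(b-a);Z=(np.array(calibration(c)["R"])@f+np.array(calibration(c)["t"]))[2];hor=np.array(calibration(c)["camera_matrix"])[0,0]/Z
    lean=(k[0]-ref)*pit/hor
    print(tag,c,"slope",k[0].round(4),"ref",ref.round(4),"rightward foot lean rad",lean.round(4),"-> along h' deg",np.degrees(lean/.742).round(2)); print(" row,centre,width:",[(int(r[0]),r[1],int(r[2])) for r in out])
E
python3 -c "
from rows import *
rows('p1',[.6213,-.0975,.1435]);rows('p2',[.6238,-.0905,.1464])"
```

```text
p1 side slope 0.1663 ref 0.0378 rightward foot lean rad 0.1269 -> along h' deg 9.8
 row,centre,width: [(135, np.float64(300.0), 9), (136, np.float64(300.0), 13), (137, np.float64(300.5), 12), (138, np.float64(300.5), 12), (139, np.float64(300.5), 12), (140, np.float64(301.5), 12), (141, np.float64(301.0), 13), (142, np.float64(301.0), 13), (143, np.float64(301.0), 11), (144, np.float64(301.0), 11), (145, np.float64(301.0), 11), (146, np.float64(302.0), 11), (147, np.float64(302.0), 11), (148, np.float64(302.5), 10), (149, np.float64(302.5), 10), (150, np.float64(302.5), 10), (151, np.float64(302.5), 10), (152, np.float64(303.0), 11), (153, np.float64(303.0), 11), (154, np.float64(303.5), 10), (155, np.float64(303.5), 10), (156, np.float64(303.5), 10), (157, np.float64(303.5), 10), (158, np.float64(304.0), 11), (159, np.float64(304.0), 11), (160, np.float64(304.5), 10), (161, np.float64(304.0), 9), (162, np.float64(304.0), 9)]
p2 side slope 0.0458 ref 0.0396 rightward foot lean rad 0.0061 -> along h' deg 0.47
 row,centre,width: [(134, np.float64(300.5), 11), (135, np.float64(300.5), 12), (136, np.float64(300.5), 12), (137, np.float64(300.5), 12), (138, np.float64(301.0), 11), (139, np.float64(300.5), 12), (140, np.float64(301.0), 13), (141, np.float64(301.0), 13), (142, np.float64(301.0), 13), (143, np.float64(300.5), 12), (144, np.float64(301.0), 11), (145, np.float64(301.5), 10), (146, np.float64(301.5), 10), (147, np.float64(301.5), 10), (148, np.float64(301.5), 10), (149, np.float64(301.5), 10), (150, np.float64(301.5), 10), (151, np.float64(301.5), 10), (152, np.float64(301.5), 10), (153, np.float64(301.5), 10), (154, np.float64(301.5), 10), (155, np.float64(301.5), 10), (156, np.float64(301.5), 10), (157, np.float64(301.5), 10), (158, np.float64(301.5), 10), (159, np.float64(302.0), 10), (160, np.float64(302.0), 11), (161, np.float64(301.5), 10), (162, np.float64(301.5), 8)]
```

The residual lean is under 0.5°, so it is good. Lowering to about 6 mm above the block, then comparing foot and hole directly.

>>> servo_tool --moves '[[[0,0.4,0],[0.0074,0,0.0139],0],[[0,0,0],[0.0074,0,0.0139],0],[[0,0,0],[0.0074,0,0.0139],0],[[0,0,0],[0.0074,0,0.0139],0],[[0,0,0],[0.0074,0,0.0139],0],[[0,0,0],[0,0,0],0],[[0,0,0],[0,0,0],0],[[0,0,0],[0,0,0],0]]'

```text
time: 14.75
ee_pos: [0.6177, -0.1088, 0.1234]
tcp_rot: [-179.8, 25.8, 68.4]
wrist_force: [0.2, -0.6, -2.3]
opening: 0.0104
grasp_force: 101.1
```

```bash
python3 - <<'E'
from rows import *
np.set_printoptions(precision=4,suppress=True)
o=get_obs();R=Ro.from_euler("xyz",o["tcp_rot"],degrees=True);print(o["time"],o["ee_pos"],o["tcp_rot"],o["q"].round(1),o["wrist_force"])
b=np.radians(26.2);f=R.apply(np.array([0,0,-.047])+.096*np.array([np.sin(b),0,np.cos(b)]))+o["ee_pos"];print("foot pred",f)
rows('p3',f,fresh=True)
for c in("side","top"):
    if c=="top": im,d=camera(c);np.savez("p3_top",im=im,d=d)
    for n in("stud_foot","stud_shoulder","lock_nut_mid","stud_grip","socket_mouth"):
        for r in mark_of(n,c)[:2]:
            X=w(r["xyz"],c)
            if np.linalg.norm(X-f)<.14: print(c,n,round(r["score"],2),X,px(X,c).round(1))
# block geometry from initial side picture: top face points and its rectangle, hole centroid
th=np.radians(68.2);h=np.array([np.cos(th),np.sin(th)]);n=np.array([h[1],-h[0]])
for tag in("top0","side0"):
    c=tag[:-1];P=cloud(np.load(tag+".npz")["d"],c).reshape(-1,3)
    for c0 in((.625,-.0885),):
        S=P[(np.hypot(P[:,0]-c0[0],P[:,1]-c0[1])<.045)&(abs(P[:,2]-.06)<.003)]
        a=(S[:,:2]-c0)@h;e=(S[:,:2]-c0)@n
        print(tag,len(S),"along h' min/max",a.min(),a.max(),"across",e.min(),e.max(),"centre",np.array(c0)+h*(a.min()+a.max())/2+n*(e.min()+e.max())/2)
        D=P[(np.hypot(P[:,0]-c0[0],P[:,1]-c0[1])<.013)&(P[:,2]<.054)];print("  hole interior pts",len(D),D[:,:2].mean(0) if len(D) else "")
# shank rel. in same axes
P=cloud(np.load("p3_side.npz")["d"],"side").reshape(-1,3)
S=P[(np.hypot(P[:,0]-f[0],P[:,1]-f[1])<.03)&(P[:,2]>f[2]+.012)&(P[:,2]<f[2]+.04)]
a=(S[:,:2]-[.625,-.0885])@h;e=(S[:,:2]-[.625,-.0885])@n
print("shank side cloud along h'",np.percentile(a,[1,10,50,90,99]),"across",np.percentile(e,[1,10,50,90,99]))
im=np.load("p3_side.npz")["im"];u,v=map(int,px(f,"side"));cv2.imwrite("pics/h.png",cv2.resize(im[v-40:v+40,u-40:u+40,::-1],(600,600),interpolation=cv2.INTER_CUBIC));print(u,v)
E
```

```text
14.75 [ 0.6177 -0.1088  0.1234] [-179.8485   25.7664   68.4451] [  1.7  24.9  22.2  98.2 -23.5 115.6] [ 0.2259 -0.6405 -2.2531]
foot pred [ 0.6254 -0.0891  0.0697]
p3 side slope 0.0279 ref 0.0403 rightward foot lean rad -0.0119 -> along h' deg -0.92
 row,centre,width: [(168, np.float64(301.0), 10), (169, np.float64(301.0), 13), (170, np.float64(301.5), 12), (171, np.float64(301.0), 11), (172, np.float64(302.0), 11), (173, np.float64(301.5), 12), (174, np.float64(301.5), 12), (175, np.float64(301.5), 12), (176, np.float64(301.5), 11), (177, np.float64(301.0), 11), (178, np.float64(301.5), 10), (179, np.float64(301.5), 10), (180, np.float64(301.5), 10), (181, np.float64(301.5), 10), (182, np.float64(301.5), 10), (183, np.float64(301.5), 10), (184, np.float64(301.5), 10), (185, np.float64(301.5), 10), (186, np.float64(302.0), 9), (187, np.float64(301.5), 10), (188, np.float64(301.5), 10), (189, np.float64(301.5), 10), (190, np.float64(301.5), 10), (191, np.float64(302.0), 9), (192, np.float64(302.5), 10), (193, np.float64(302.5), 10), (194, np.float64(302.0), 9), (195, np.float64(301.5)
[... 217 characters left out ...]
[ 0.6255 -0.0914  0.1344] [301.1 168.5]
side stud_grip 0.82 [ 0.6268 -0.0896  0.1675] [299.7 154.3]
side socket_mouth 0.61 [ 0.6255 -0.091   0.0594] [302.3 199.9]
top lock_nut_mid 0.42 [ 0.6015 -0.1459 -0.    ] [409.5 183.8]
top0 246 along h' min/max -0.021269296302962072 0.021908960389570957 across -0.022985360115772905 0.021830168150329614 centre [ 0.6246 -0.088 ]
  hole interior pts 55 [ 0.6321 -0.0915]
side0 137 along h' min/max -0.020784667925316445 0.026359063958889543 across -0.02437362134381467 0.02538482162853575 centre [ 0.6265 -0.0861]
  hole interior pts 0 
shank side cloud along h' [-0.0079 -0.0037  0.0067  0.01    0.0117] across [-0.0133 -0.0112 -0.0069  0.0034  0.0064]
301 195
```

View pics/h.png

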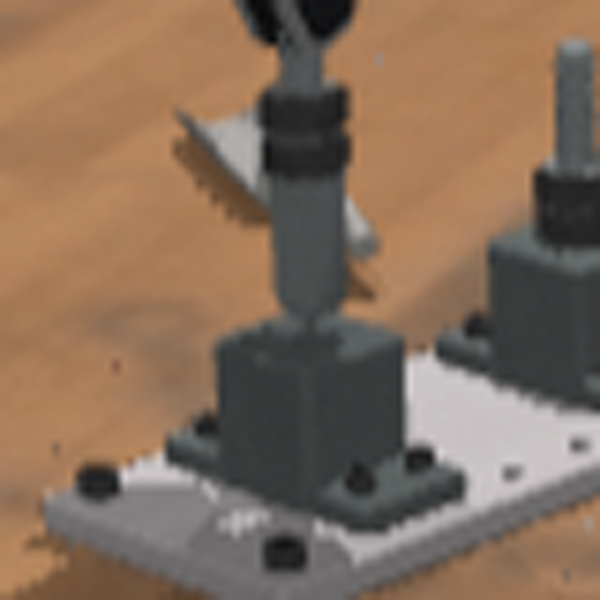

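The side crop shows the foot at (310,322) centred over the block (edges 217 to 403, hole about (310,345)). I've used all my views; from here I'll use numbers: fit the vertical faces of block and shank in the same camera.

```bash
cat > faces.py <<'E'
from h import *
from scipy.optimize import least_squares
np.set_printoptions(precision=4,suppress=True)
th=np.radians(68.2);H=np.array([np.cos(th),np.sin(th)]);N=np.array([H[1],-H[0]])
def face(Ps,c0,hw,z0,z1,free=False):
    S=np.vstack(Ps);c0=np.array(c0);r=S[:,:2]-c0
    S=S[(np.hypot(r[:,0],r[:,1])<hw*1.42+.006)&(S[:,2]>z0)&(S[:,2]<z1)]
    def res(p):
        t=p[2] if free else th;h=np.array([np.cos(t),np.sin(t)]);n=np.array([h[1],-h[0]])
        q=S[:,:2]-c0-p[:2];a=q@h;e=-(q@n)          # box signed distance
        d=np.maximum(abs(a),abs(e))-hw
        return d
    q=min((least_squares(res,[x,y]+([th] if free else []),loss="soft_l1",f_scale=.001) for x in(-.003,.003) for y in(-.003,.003)),key=lambda q:q.cost)
    return c0+q.x[:2],len(S),np.sqrt(np.mean(res(q.x)**2)),(np.degrees(q.x[2]) if free else None)
E
python3 - <<'E'
from faces import *
o=get_obs();print(o["time"])
Ps=[cloud(np.load("p3_side.npz")["d"],"side").reshape(-1,3)]
for i in range(3): Ps.append(cloud(camera("side")[1],"side").reshape(-1,3))
B=Ps+[cloud(np.load("side0.npz")["d"],"side").reshape(-1,3)]
for free in(0,1):
    print("block",face(B,[.6255,-.0885],.022,.026,.055,free))
    print("shank",face(Ps,[.6255,-.0885],.008,.0805,.108,free))
print("neighbour block",face(B,[.580,-.1993],.022,.026,.055))
P=Ps[1];
# sideways in pixels: block silhouette from side, rows of vertical faces
d=[np.load("side0.npz")["d"]]
C=cloud(d[0],"side");m=(np.linalg.norm(C[...,:2]-[.6255,-.0885],axis=-1)<.04)&(C[...,2]>.03)&(C[...,2]<.055)
vs=np.unique(np.nonzero(m)[0]);print([(int(v),int(np.nonzero(m[v])[0].min()),int(np.nonzero(m[v])[0].max())) for v in vs])
c0=np.array([.6255,-.0885]);
for z in(.055,.03): print([px(np.r_[c0+.022*(i*H+j*N),z],"side").round(1) for i,j in((1,1),(1,-1),(-1,-1))])
print(px([.6255,-.0885,.08],"side"))
E
```

```text
15.35
block (array([ 0.6263, -0.0894]), 1551, np.float64(0.00302254939780496), None)
shank (array([ 0.6234, -0.087 ]), 462, np.float64(0.001593190983630765), None)
block (array([ 0.6262, -0.0894]), 1551, np.float64(0.0030047114241655588), np.float64(67.09865426395646))
shank (array([ 0.6234, -0.087 ]), 462, np.float64(0.0015933096619000985), np.float64(68.30493075885174))
neighbour block (array([ 0.5817, -0.2008]), 1471, np.float64(0.003568468688195221), None)
[(200, 300, 303), (202, 313, 313), (203, 290, 314), (204, 290, 314), (205, 290, 314), (206, 290, 314), (207, 290, 314), (208, 290, 314), (209, 290, 314), (210, 287, 314), (211, 288, 314), (212, 290, 314), (213, 291, 313), (214, 293, 317), (215, 294, 308), (216, 299, 305), (217, 303, 310)]
[array([288.4, 202.4]), array([301.5, 207. ]), array([315.5, 201.8])]
[array([288.9, 212.5]), array([302. , 217.3]), array([315.8, 211.9])]
[301.5245 191.7909]
```

Lateral agreement is within about 1 mm and the taper gives 3.75 mm. I'll nudge 1 mm along tool y and lower gently, watching the force.

>>> servo_tool --moves '[[[0,0,0],[0,0.001,0],0],[[0,0,0],[0.0013,0,0.0027],0],[[0,0,0],[0.0013,0,0.0027],0],[[0,0,0],[0.0013,0,0.0027],0],[[0,0,0],[0.0013,0,0.0027],0],[[0,0,0],[0,0,0],0],[[0,0,0],[0,0,0],0]]'

```text
time: 16.2
ee_pos: [0.6187, -0.1093, 0.1104]
tcp_rot: [-179.8, 25.8, 68.4]
wrist_force: [3.5, -1.7, -1.2]
opening: 0.0106
grasp_force: 100.9
```

>>> servo_tool --moves '[[[0,0,0],[0.0009,0,0.0018],0],[[0,0,0],[0,0,0],0],[[0,0,0],[0,0,0],0]]'

```text
time: 16.5
ee_pos: [0.619, -0.1095, 0.1093]
tcp_rot: [-179.9, 25.8, 68.4]
wrist_force: [4.5, -3.4, 5.0]
opening: 0.0106
grasp_force: 101.4
```

Inside by about 4 mm; the hole edge pushes toward tool +y. Following it.

>>> servo_tool --moves '[[[0,0,0],[0,0.001,0],0],[[0,0,0],[-0.0004,0.0005,0.0002],0],[[0,0,0],[0,0,0],0],[[0,0,0],[0,0,0],0]]'

```text
time: 16.9
ee_pos: [0.6195, -0.1101, 0.1078]
tcp_rot: [-179.7, 25.8, 68.5]
wrist_force: [3.8, -2.4, -1.1]
opening: 0.0106
grasp_force: 101.1
```

```bash
cat > st.py <<'E'
from h import *
def st():
    o=get_obs();R=Ro.from_euler("xyz",o["tcp_rot"],degrees=True).as_matrix()
    yaw=np.radians(68.2);h=np.array([np.cos(yaw),np.sin(yaw),0]);n=np.array([h[1],-h[0],0]);F=o["wrist_force"];M=o["torque"]
    print("t",o["time"],"p",o["ee_pos"].round(4),"rot",o["tcp_rot"].round(2),"q6",o["q"].round(1),"F h,n,z",(F@h).round(1),(F@n).round(1),F[2].round(1),"M h,n,z",(M@h).round(2),(M@n).round(2),M[2].round(2),"op",round(o["opening"],4),"g",round(o["grasp_force"],1))
E
python3 -c "
from st import *
st()"
```

```text
t 16.9 p [ 0.6195 -0.1101  0.1078] rot [-179.75   25.8    68.48] q6 [  1.6  25.3  20.9  96.6 -23.5 115.4] F h,n,z -0.8 4.4 -1.1 M h,n,z -1.07 0.23 0.36 op 0.0106 g 101.1
```

>>> servo_tool --moves '[[[0,0,0],[0,0.001,0],0],[[0,0,0],[0,0.0005,0],0],[[0,0,0],[0.0009,0,0.0018],0],[[0,0,0],[0,0,0],0],[[0,0,0],[0,0,0],0]]'

```text
time: 17.4
ee_pos: [0.6205, -0.1104, 0.1056]
tcp_rot: [-179.7, 25.8, 68.5]
wrist_force: [0.4, -1.0, -2.9]
opening: 0.0106
grasp_force: 101.0
```

```bash
python3 -c "
from st import *
st()"
```

```text
t 17.4 p [ 0.6205 -0.1104  0.1056] rot [-179.68   25.8    68.52] q6 [  1.5  25.5  20.9  96.5 -23.5 115.4] F h,n,z -0.8 0.8 -2.9 M h,n,z 0.02 0.47 -0.01 op 0.0106 g 101.0
```

Free now. Continue down.

>>> servo_tool --moves '[[[0,0,0],[0.0009,0,0.0018],0],[[0,0,0],[0.0009,0,0.0018],0],[[0,0,0],[0.0009,0,0.0018],0],[[0,0,0],[0.0009,0,0.0018],0],[[0,0,0],[0,0,0],0],[[0,0,0],[0,0,0],0]]'

```text
time: 18.0
ee_pos: [0.6208, -0.1104, 0.0979]
tcp_rot: [-179.7, 25.8, 68.5]
wrist_force: [-0.3, -1.2, -1.9]
opening: 0.0105
grasp_force: 101.0
```

```bash
python3 -c "
from st import *
st()"
```

```text
t 18.0 p [ 0.6208 -0.1104  0.0979] rot [-179.74   25.79   68.49] q6 [  1.5  25.5  20.1  95.6 -23.5 115.4] F h,n,z -1.3 0.1 -1.9 M h,n,z 0.01 0.45 -0.02 op 0.0105 g 101.0
```

>>> servo_tool --moves '[[[0,0,0],[0.0009,0,0.0018],0],[[0,0,0],[0.0009,0,0.0018],0],[[0,0,0],[0.0009,0,0.0018],0],[[0,0,0],[0.0009,0,0.0018],0],[[0,0,0],[0.0009,0,0.0018],0],[[0,0,0],[0.0009,0,0.0018],0],[[0,0,0],[0,0,0],0],[[0,0,0],[0,0,0],0]]'

```text
time: 18.8
ee_pos: [0.6208, -0.1102, 0.0856]
tcp_rot: [-179.7, 25.8, 68.5]
wrist_force: [-0.5, -1.1, -3.5]
opening: 0.0106
grasp_force: 101.1
```

```bash
python3 -c "
from st import *
st()"
```

```text
t 18.8 p [ 0.6208 -0.1102  0.0856] rot [-179.72   25.79   68.49] q6 [  1.5  25.6  18.9  94.3 -23.5 115.4] F h,n,z -1.2 -0.0 -3.5 M h,n,z 0.28 0.53 -0.17 op 0.0106 g 101.1
```

>>> servo_tool --moves '[[[0,0,0],[0.0009,0,0.0018],0],[[0,0,0],[0.0009,0,0.0018],0],[[0,0,0],[0.0009,0,0.0018],0],[[0,0,0],[0.0009,0,0.0018],0],[[0,0,0],[0.0009,0,0.0018],0],[[0,0,0],[0,0,0],0],[[0,0,0],[0,0,0],0]]'

```text
time: 19.5
ee_pos: [0.6208, -0.1102, 0.077]
tcp_rot: [-179.8, 25.8, 68.5]
wrist_force: [-5.7, 0.6, 6.5]
opening: 0.0104
grasp_force: 102.8
```

```bash
python3 -c "
from st import *
st()"
```

```text
t 19.5 p [ 0.6208 -0.1102  0.077 ] rot [-179.8    25.81   68.47] q6 [  1.6  25.6  17.9  93.3 -23.5 115.4] F h,n,z -1.6 -5.5 6.5 M h,n,z 1.05 -0.51 -0.57 op 0.0104 g 102.8
```

>>> servo_tool --moves '[[[0,0,0],[0,-0.0005,0],0],[[0,0,0],[0,0,0],0]]'

```text
time: 19.7
ee_pos: [0.6207, -0.1102, 0.077]
tcp_rot: [-179.9, 25.8, 68.4]
wrist_force: [-3.7, 0.4, 6.0]
opening: 0.0104
grasp_force: 102.4
```

```bash
cat > nut.py <<'E'
from h import *
from st import st
np.set_printoptions(precision=4,suppress=True)
def nut(c0=(.6255,-.0885)):
    st()
    im,d=camera("side");P=cloud(d,"side");np.savez("last_side",im=im,d=d)
    m=np.linalg.norm(P[...,:2]-c0,axis=-1)<.022
    hsv=cv2.cvtColor(im,cv2.COLOR_RGB2HSV)[...,2]
    u=int(round(px([*c0,.07],"side")[0]))
    for v in range(150,212):
        k=[j for j in range(u-9,u+10) if m[v,j] and P[v,j,2]>.05]
        if k: print(v,"z",np.round(np.median(P[v,k,2])*1000,1),"w",len(k),"ctr",np.mean(k),"val",int(np.median(hsv[v,k])))
    for n in("stud_shoulder","lock_nut_mid","stud_grip","fitted_stop"):
        for r in mark_of(n,"side")[:2]: print(n,round(r["score"],2),w(r["xyz"],"side"))
E
python3 -c "
from nut import *
nut()"
```

```text
t 19.7 p [ 0.6207 -0.1102  0.077 ] rot [-179.85   25.8    68.45] q6 [  1.6  25.5  17.8  93.2 -23.5 115.4] F h,n,z -1.0 -3.6 6.0 M h,n,z 0.71 -0.47 -0.41 op 0.0104 g 102.4
152 z 177.9 w 1 ctr 298.0 val 27
153 z 175.7 w 1 ctr 298.0 val 25
158 z 162.2 w 1 ctr 298.0 val 19
159 z 158.9 w 1 ctr 298.0 val 20
160 z 157.8 w 1 ctr 298.0 val 72
161 z 157.1 w 1 ctr 298.0 val 75
162 z 152.1 w 2 ctr 296.5 val 129
167 z 141.1 w 2 ctr 298.5 val 59
168 z 137.7 w 3 ctr 300.0 val 21
169 z 137.4 w 9 ctr 299.22222222222223 val 20
170 z 136.2 w 12 ctr 298.9166666666667 val 23
171 z 133.7 w 12 ctr 299.1666666666667 val 22
172 z 131.6 w 14 ctr 299.5 val 22
173 z 127.5 w 14 ctr 299.5 val 22
174 z 125.3 w 15 ctr 300.0 val 22
175 z 122.3 w 15 ctr 300.0 val 23
176 z 120.3 w 15 ctr 300.0 val 23
177 z 118.2 w 14 ctr 300.5 val 31
178 z 116.0 w 13 ctr 300.0 val 40
179 z 112.1 w 11 ctr 300.0 val 60
180 z 109.8 w 7 ctr 301.0 val 76
181 z 107.0 w 6 ctr 300.5 val 77
182 z 103.6 w 6 ctr 300.5 val 84
183 z 101.9 w 5 ctr 301.0 val 82
184 z 98.7 w 7 ctr 301.0 val 85
185 z 95.5 w 11 ctr 301.0 val 86
186 z 95.5 w 11 ctr 301.
[... 206 characters left out ...]

193 z 79.4 w 12 ctr 301.5 val 48
194 z 77.3 w 12 ctr 301.5 val 39
195 z 75.3 w 11 ctr 301.0 val 39
196 z 72.0 w 11 ctr 301.0 val 38
197 z 68.0 w 14 ctr 301.5 val 53
198 z 64.2 w 19 ctr 302.0 val 74
199 z 63.5 w 19 ctr 302.0 val 78
200 z 62.2 w 18 ctr 301.5 val 75
201 z 62.3 w 16 ctr 301.5 val 70
202 z 61.8 w 11 ctr 303.09090909090907 val 67
203 z 56.5 w 5 ctr 303.8 val 61
204 z 56.2 w 6 ctr 302.6666666666667 val 59
205 z 53.1 w 6 ctr 303.8333333333333 val 58
206 z 51.2 w 4 ctr 298.25 val 59
207 z 50.5 w 1 ctr 297.0 val 59
stud_shoulder 0.7 [ 0.6272 -0.0916  0.0677]
lock_nut_mid 0.47 [ 0.6275 -0.0872  0.0872]
stud_grip 0.65 [ 0.6301 -0.0916  0.1213]
fitted_stop 0.71 [ 0.5794 -0.2002  0.0112]
```

Shoulder about 7 mm above the block. The force acts at the mouth toward −n, so the stud leans sideways with its foot toward −n, as the fit also hinted. Taking out the lean about the h' axis.

>>> servo_tool --moves '[[[-0.9,0,0.4],[0,-0.0005,0],0],[[-0.9,0,0.4],[0,-0.0005,0],0],[[0,0,0],[0,0,0],0],[[0,0,0],[0,0,0],0]]'

```text
time: 20.35
ee_pos: [0.6195, -0.1095, 0.0757]
tcp_rot: [178.0, 25.8, 67.6]
wrist_force: [-0.4, -1.2, -2.4]
opening: 0.0107
grasp_force: 101.3
```

```bash
python3 -c "
from st import *
st()"
```

```text
t 20.35 p [ 0.6195 -0.1095  0.0757] rot [178.04  25.77  67.59] q6 [  2.   23.5  15.1  90.9 -24.2 115.9] F h,n,z -1.3 0.1 -2.4 M h,n,z -0.06 0.36 -0.04 op 0.0107 g 101.3
```

Freed. Down in 1 mm steps.

>>> servo_tool --moves '[[[0,0,0],[0.0004,0,0.0009],0],[[0,0,0],[0.0004,0,0.0009],0],[[0,0,0],[0.0004,0,0.0009],0],[[0,0,0],[0.0004,0,0.0009],0],[[0,0,0],[0,0,0],0],[[0,0,0],[0,0,0],0]]'

```text
time: 20.95
ee_pos: [0.6196, -0.1097, 0.0718]
tcp_rot: [178.1, 25.8, 67.6]
wrist_force: [0.2, -1.4, -3.0]
opening: 0.0102
grasp_force: 101.3
```

```bash
python3 -c "
from st import *
st()"
```

```text
t 20.95 p [ 0.6196 -0.1097  0.0718] rot [178.07  25.78  67.6 ] q6 [  1.9  23.6  14.7  90.5 -24.2 115.9] F h,n,z -1.2 0.7 -3.0 M h,n,z 0.01 0.43 -0.03 op 0.0102 g 101.3
```

>>> servo_tool --moves '[[[0,0,0],[0.0004,0,0.0009],0],[[0,0,0],[0.0004,0,0.0009],0],[[0,0,0],[0.0004,0,0.0009],0],[[0,0,0],[0,0,0],0],[[0,0,0],[0,0,0],0]]'

```text
time: 21.45
ee_pos: [0.6198, -0.1098, 0.0709]
tcp_rot: [178.0, 25.8, 67.6]
wrist_force: [-3.2, 2.2, 8.9]
opening: 0.0104
grasp_force: 103.0
```

```bash
python3 -c "
from st import *
st()"
```

```text
t 21.45 p [ 0.6198 -0.1098  0.0709] rot [177.96  25.77  67.58] q6 [  1.9  23.5  14.6  90.3 -24.2 115.9] F h,n,z 0.9 -3.8 8.9 M h,n,z 0.88 -0.42 -0.37 op 0.0104 g 103.0
```

```bash
cat > seat.py <<'E'
from h import *
def seat():
    A=[np.float32(cv2.cvtColor(camera("side")[0],cv2.COLOR_RGB2GRAY)) for _ in range(3)];g=np.mean(A,0)
    for nm,c0 in(("ours",np.array([.6255,-.0887])),("fitted",np.array([.5810,-.2000]))):
        pr={z:px([*c0,z],"side") for z in(.06,.072,.085,.126)}
        u=pr[.072][0];cols=[int(round(u))+k for k in(-2,-1,0,1,2)]
        v0=int(pr[.085][1])-4;v1=int(pr[.06][1])+10
        print(nm,"pred rows",{k:p[1].round(1) for k,p in pr.items()},"u",u.round(1))
        print("  rows from",v0,np.mean(g[v0:v1,cols],1).round().astype(int))
        # tip row
        t0=int(pr[.126][1])-6;print("  above from",t0,np.mean(g[t0:v0,cols[1:4]],1).round().astype(int))
seat()
for n in("stud_shoulder","lock_nut_mid","stud_grip"):
    for r in mark_of(n,"side")[:3]: print(n,round(r["score"],2),w(r["xyz"],"side").round(4))
E
python3 seat.py
```

```text
ours pred rows {0.06: np.float64(200.0), 0.072: np.float64(195.1), 0.085: np.float64(189.7), 0.126: np.float64(172.4)} u 301.7
  rows from 185 [83 84 82 84 74 53 40 39 39 41 52 49 39 39 38 49 60 61 61 62 60 60 60 60
 59]
  above from 166 [18 17 18 17 18 19 17 18 19 20 18 18 26 35 46 53 65 76 80]
fitted pred rows {0.06: np.float64(187.0), 0.072: np.float64(182.3), 0.085: np.float64(177.2), 0.126: np.float64(160.7)} u 337.7
  rows from 173 [ 90  88  85  87  95  73  39  39  39  42  45  41  38  38  44  85 104  96
  74  59  60  60  60  60]
  above from 154 [136 138 140 140 138 135 140 130 102  90  86  85  89  87  86  84  83  85
  84]
stud_shoulder 0.47 [ 0.6257 -0.0895  0.0629]
lock_nut_mid 0.53 [ 0.6279 -0.0867  0.0808]
lock_nut_mid 0.23 [ 0.6248 -0.0924  0.0614]
stud_grip 0.73 [ 0.6252 -0.0937  0.1155]
```

>>> servo_tool --moves '[[[0,0,0],[0,-0.0006,0],0],[[-0.5,0,0.2],[0,0,0],0],[[0,0,0],[0.0002,0,0.0005],0],[[0,0,0],[0,0,0],0],[[0,0,0],[0,0,0],0]]'

```text
time: 22.25
ee_pos: [0.6197, -0.1097, 0.0709]
tcp_rot: [177.3, 25.8, 67.3]
wrist_force: [-2.1, 2.3, 11.2]
opening: 0.0103
grasp_force: 103.0
```

```bash
python3 -c "
from st import *
st()"
```

```text
t 22.25 p [ 0.6197 -0.1097  0.0709] rot [177.28  25.76  67.33] q6 [  2.1  22.9  13.7  89.6 -24.5 116. ] F h,n,z 1.3 -2.8 11.2 M h,n,z 0.61 -0.49 -0.35 op 0.0103 g 103.0
```

>>> servo_tool --moves '[[[0,0,0],[0.0004,-0.0004,0.0009],0],[[0,0,0],[0.0004,0,0.0009],0],[[0,0,0],[0,0,0],0],[[0,0,0],[0,0,0],0]]'

```text
time: 22.65
ee_pos: [0.6198, -0.1097, 0.0707]
tcp_rot: [177.1, 25.8, 67.3]
wrist_force: [-4.0, 3.5, 21.2]
opening: 0.0101
grasp_force: 104.6
```

```bash
python3 -c "
from st import *
st()"; python3 seat.py
```

```text
t 22.65 p [ 0.6198 -0.1097  0.0707] rot [177.15  25.75  67.29] q6 [  2.1  22.8  13.6  89.4 -24.5 116. ] F h,n,z 1.7 -5.0 21.2 M h,n,z 1.06 -1.28 -0.59 op 0.0101 g 104.6
ours pred rows {0.06: np.float64(200.0), 0.072: np.float64(195.1), 0.085: np.float64(189.7), 0.126: np.float64(172.4)} u 301.7
  rows from 185 [84 83 83 84 77 56 40 39 39 38 52 49 39 39 38 46 58 61 61 61 60 60 60 60
 60]
  above from 166 [17 17 17 17 18 18 18 18 19 19 18 21 27 35 46 55 66 76 79]
fitted pred rows {0.06: np.float64(187.0), 0.072: np.float64(182.3), 0.085: np.float64(177.2), 0.126: np.float64(160.7)} u 337.7
  rows from 173 [ 90  88  85  87  95  73  39  39  39  43  44  41  39  38  44  84 104  96
  74  60  60  60  60  60]
  above from 154 [136 138 139 140 138 135 140 131 101  89  85  85  89  86  86  84  84  85
  84]
stud_shoulder 0.72 [ 0.6265 -0.0907  0.0611]
lock_nut_mid 0.52 [ 0.6283 -0.0917  0.0832]
stud_grip 0.64 [ 0.6253 -0.0916  0.1173]
```

Firmly seated (21 N, no further travel; the nut's lower edge at the block top as on the fitted stop). I'll unload, open, and retreat along the fingers.

>>> servo_tool --moves '[[[0,0,0],[-0.0009,0.0004,-0.0018],0],[[0,0,0],[0,0,0],0],[[0,0,0],[0,0,0],45],[[0,0,0],[0,0,0],45],[[0,0,0],[0,0,0],45],[[0,0,0],[0,0,0],45],[[0,0,0],[0,0,0],45]]'

```text
time: 23.65
ee_pos: [0.619, -0.1098, 0.0683]
tcp_rot: [177.5, 25.8, 67.4]
wrist_force: [0.3, 0.5, 0.3]
opening: 0.0382
grasp_force: 0.0
```

```bash
python3 -c "
from st import *
st()
o=get_obs();R=Ro.from_euler('xyz',o['tcp_rot'],degrees=True);print('grip world',R.apply([0,0,-.047])+o['ee_pos'])"; python3 seat.py
```

```text
t 23.65 p [ 0.619  -0.1098  0.0683] rot [177.47  25.78  67.38] q6 [  2.   23.   13.6  89.5 -24.4 116. ] F h,n,z 0.6 0.1 0.3 M h,n,z 0.03 0.46 0.02 op 0.0382 g 0.0
grip world [ 0.62495552 -0.09014579  0.11060056]
ours pred rows {0.06: np.float64(200.0), 0.072: np.float64(195.1), 0.085: np.float64(189.7), 0.126: np.float64(172.4)} u 301.7
  rows from 185 [82 83 86 85 94 77 44 39 39 38 51 49 39 39 38 43 69 86 84 72 62 60 60 60
 60]
  above from 166 [104  98  66  31  21  20  19  20  18  49  67  75  74  70  71  72  74  79
  85]
fitted pred rows {0.06: np.float64(187.0), 0.072: np.float64(182.3), 0.085: np.float64(177.2), 0.126: np.float64(160.7)} u 337.7
  rows from 173 [ 90  88  85  87  96  73  39  39  39  43  45  41  39  38  44  85 104  96
  74  59  60  60  60  60]
  above from 154 [136 138 140 140 139 135 141 131 102  90  86  85  89  86  86  84  84  85
  84]
stud_shoulder 0.55 [ 0.626  -0.0889  0.0609]
lock_nut_mid 0.66 [ 0.6289 -0.0912  0.0796]
stud_grip 0.75 [ 0.6284 -0.0876  0.1175]
```

It matches the fitted stop now. Retreat and turn the tool straight down.

>>> servo_tool --moves '[[[0,0,0],[0,0,-0.02],45],[[0,0,0],[0,0,-0.03],45],[[0,0,0],[0,0,-0.04],45],[[0,0,0],[0,0,-0.03],45],[[0,6.4,0],[0,0,0],50],[[0,6.4,0],[0,0,0],50],[[0,6.4,0],[0,0,0],50],[[0,6.4,0],[0,0,0],50],[[0,0,0],[0,0,0],50],[[0,0,0],[0,0,0],50],[[0,0,0],[0,0,0],50]]'

```text
time: 25.05
ee_pos: [0.6342, -0.0592, 0.1761]
tcp_rot: [177.7, 0.3, 68.5]
wrist_force: [-0.2, 0.7, 0.4]
opening: 0.0427
grasp_force: 0.0
```

```bash
python3 - <<'E'
from chk import *
goto([.6260,-.0895,.17],[0,0,-1],[np.cos(np.radians(68.2)),np.sin(np.radians(68.2)),0])
from h import *
np.set_printoptions(precision=4,suppress=True)
o=get_obs();P=[]
for c in("side","top"):
    im,d=camera(c);np.savez("n1_"+c,im=im,d=d);Q=cloud(d,c).reshape(-1,3)
    for lo,hi in((.09,.122),):
        S=Q[(np.hypot(Q[:,0]-.626,Q[:,1]+.0895)<.022)&(Q[:,2]>lo)&(Q[:,2]<hi)];print(c,"thread pts",len(S),S.mean(0) if len(S) else "", "zmax",S[:,2].max() if len(S) else "")
    S=Q[(np.hypot(Q[:,0]-.626,Q[:,1]+.0895)<.022)&(Q[:,2]>.118)&(Q[:,2]<.132)];print("  tip pts",len(S),S.mean(0) if len(S) else "",S[:,2].max() if len(S) else "")
    S=Q[(np.hypot(Q[:,0]-o["ee_pos"][0],Q[:,1]-o["ee_pos"][1])<.05)&(Q[:,2]>o["ee_pos"][2]-.01)&(Q[:,2]<o["ee_pos"][2]+.2)]
    z=np.sort(S[:,2]);print("  finger lowest z",z[:8] if len(z) else "","n",len(z), "rel tcp",z[:8]-o["ee_pos"][2])
E
```

```text
t 25.05 p [ 0.6342 -0.0592  0.1761] rot [177.75   0.3   68.5 ] q [ -4.9  14.5  18.5  91.9  -0.9 106.6] F [-0.2  0.7  0.4]
turn [2.25 0.29 0.3 ] shift in current frame [-0.0312  0.0032  0.0064] in final frame [-0.0312  0.0036  0.0061]
side thread pts 77 [ 0.6245 -0.0856  0.106 ] zmax 0.12198856870683951
  tip pts 30 [ 0.6245 -0.0858  0.1237] 0.12895377450671675
  finger lowest z [0.213  0.2134 0.2138 0.2138 0.2141 0.2146 0.2147 0.2147] n 2219 rel tcp [0.0368 0.0373 0.0376 0.0376 0.038  0.0385 0.0385 0.0386]
top thread pts 0  zmax 
  tip pts 0  
  finger lowest z  n 0 rel tcp []
```

>>> servo_tool --moves '[[[2.25,0.3,0.3],[0,0,0],50],[[0,0,0],[-0.016,0.0019,0.003],50],[[0,0,0],[-0.0153,0.002,0.003],50],[[0,0,0],[0,0,0],50],[[0,0,0],[0,0,0.03],50],[[0,0,0],[0,0,0.02],50],[[0,0,0],[0,0,0],50],[[0,0,0],[0,0,0],50],[[0,0,0],[0,0,0],50]]'

```text
time: 26.05
ee_pos: [0.6268, -0.0902, 0.1221]
tcp_rot: [179.8, -0.1, 68.2]
wrist_force: [-0.0, -0.4, -0.7]
opening: 0.0425
grasp_force: 0.0
```

```bash
python3 - <<'E'
from h import *
np.set_printoptions(precision=4,suppress=True)
goto([.6262,-.0897,.0405],[0,0,-1],[np.cos(np.radians(68.2)),np.sin(np.radians(68.2)),0])
o=get_obs();R=Ro.from_euler("xyz",o["tcp_rot"],degrees=True)
im,d=camera("side");P=cloud(d,"side").reshape(-1,3);T=R.inv().apply(P-o["ee_pos"])
for z0 in(.075,.09,.10,.11):
    S=T[(P[:,2]>z0)&(P[:,2]<z0+.013)&(np.hypot(T[:,0],T[:,1])<.022)];print("z",z0,"stud pts tool x,y",np.percentile(S[:,:2],[5,50,95],axis=0).round(4).tolist() if len(S) else "",len(S))
S=T[(abs(T[:,1])<.04)&(abs(T[:,0])<.02)&(T[:,2]<-.03)&(T[:,2]>-.06)]
for s in(-1,1):
    Q=S[(S[:,1]*s>.012)];print("finger",s,"n",len(Q),"x",np.percentile(Q[:,0],[2,50,98]),"y",np.percentile(Q[:,1],[2,50,98]),"end z",np.sort(Q[:,2])[-4:])
E
```

```text
t 26.05 p [ 0.6268 -0.0902  0.1221] rot [179.84  -0.13  68.17] q [ -8.2  15.5  13.7  88.    0.1 103.6] F [-0.  -0.4 -0.7]
turn [ 0.16 -0.13 -0.03] shift in current frame [ 0.0001 -0.0009  0.0816] in final frame [ 0.0002 -0.0007  0.0816]
z 0.075 stud pts tool x,y [[-0.0091, -0.0152], [0.008, -0.0081], [0.0131, 0.0048]] 67
z 0.09 stud pts tool x,y [[-0.0034, -0.0079], [0.0035, -0.0054], [0.0093, -0.0014]] 32
z 0.1 stud pts tool x,y [[-0.0009, -0.0082], [0.0048, -0.0055], [0.009, 0.002]] 32
z 0.11 stud pts tool x,y [[-0.0026, -0.0071], [0.0041, -0.0035], [0.0087, 0.0024]] 34
finger -1 n 93 x [-0.0065  0.0072  0.0136] y [-0.0349 -0.0272 -0.0181] end z [-0.0394 -0.0383 -0.0382 -0.038 ]
finger 1 n 91 x [-0.009   0.0051  0.0144] y [0.0191 0.0238 0.0368] end z [-0.0393 -0.0387 -0.0382 -0.0379]
```

The thread is centred between the fingers within 1 mm. Descending over the nut.

>>> servo_tool --moves '[[[0,0,0],[0,-0.0005,0.02],50],[[0,0,0],[0,0,0.02],50],[[0,0,0],[0,0,0.02],50],[[0,0,0],[0,0,0.014],50],[[0,0,0],[0,0,0.007],50],[[0,0,0],[0,0,0],50],[[0,0,0],[0,0,0],50],[[0,0,0],[0,0,0],50]]' --force 40

```text
time: 26.9
ee_pos: [0.6266, -0.0898, 0.0407]
tcp_rot: [179.9, -0.1, 68.2]
wrist_force: [0.3, -0.4, 0.4]
opening: 0.0428
grasp_force: 0.0
```

```bash
cat > fing.py <<'E'
from h import *
from st import st
np.set_printoptions(precision=4,suppress=True)
def fing():
    st();o=get_obs();R=Ro.from_euler("xyz",o["tcp_rot"],degrees=True)
    Ps=[cloud(camera("side")[1],"side").reshape(-1,3) for _ in range(2)];P=np.vstack(Ps);T=R.inv().apply(P-o["ee_pos"])
    for lo in np.arange(-.055,-.0,.003):
        S=T[(abs(T[:,0])<.02)&(abs(T[:,1])<.04)&(T[:,2]>=lo)&(T[:,2]<lo+.003)]
        y=S[:,1];print("z world",round((o["ee_pos"][2]-lo)*1000,1),"n y<-13:",(y<-.0155).sum(),"mid",(abs(y)<=.0155).sum(),"y>13",(y>.0155).sum())
E
python3 -c "
from fing import *
fing()"
```

```text
t 26.9 p [ 0.6266 -0.0898  0.0407] rot [179.86  -0.13  68.18] q6 [ -8.2  15.9   5.2  79.2   0.1 103.6] F h,n,z -0.2 0.4 0.4 M h,n,z -0.02 -0.0 -0.02 op 0.0428 g 0.0
z world 95.7 n y<-13: 27 mid 13 y>13 23
z world 92.7 n y<-13: 24 mid 18 y>13 25
z world 89.7 n y<-13: 21 mid 29 y>13 25
z world 86.7 n y<-13: 16 mid 20 y>13 16
z world 83.7 n y<-13: 17 mid 20 y>13 26
z world 80.7 n y<-13: 13 mid 20 y>13 7
z world 77.7 n y<-13: 0 mid 18 y>13 0
z world 74.7 n y<-13: 1 mid 27 y>13 0
z world 71.7 n y<-13: 1 mid 27 y>13 0
z world 68.7 n y<-13: 2 mid 28 y>13 0
z world 65.7 n y<-13: 25 mid 48 y>13 4
z world 62.7 n y<-13: 48 mid 45 y>13 6
z world 59.7 n y<-13: 25 mid 2 y>13 0
z world 56.7 n y<-13: 32 mid 1 y>13 0
z world 53.7 n y<-13: 32 mid 1 y>13 0
z world 50.7 n y<-13: 29 mid 2 y>13 0
z world 47.7 n y<-13: 31 mid 1 y>13 0
z world 44.7 n y<-13: 30 mid 1 y>13 0
z world 41.7 n y<-13: 36 mid 2 y>13 1
```

Finger ends at about 77 mm (after the ~2 mm side-cloud bias). Lower 1 mm and close on the nut.

>>> servo_tool --moves '[[[0,0,0],[0,0,0.001],40],[[0,0,0],[0,0,0],33],[[0,0,0],[0,0,0],30],[[0,0,0],[0,0,0],25],[[0,0,0],[0,0,0],15],[[0,0,0],[0,0,0],5],[[0,0,0],[0,0,0],0],[[0,0,0],[0,0,0],0]]' --force 40

```text
time: 27.8
ee_pos: [0.6254, -0.0894, 0.0387]
tcp_rot: [-180.0, -0.1, 68.2]
wrist_force: [-5.1, 1.8, 5.5]
opening: 0.0249
grasp_force: 39.0
```

```bash
python3 -c "
from fing import *
fing()"
```

```text
t 27.8 p [ 0.6254 -0.0894  0.0387] rot [-179.99   -0.12   68.19] q6 [ -8.2  15.9   5.1  79.1   0.1 103.6] F h,n,z -0.2 -5.4 5.5 M h,n,z 1.19 -0.02 -0.04 op 0.0249 g 39.0
z world 93.7 n y<-13: 16 mid 15 y>13 8
z world 90.7 n y<-13: 20 mid 39 y>13 9
z world 87.7 n y<-13: 19 mid 30 y>13 6
z world 84.7 n y<-13: 19 mid 18 y>13 7
z world 81.7 n y<-13: 9 mid 19 y>13 5
z world 78.7 n y<-13: 16 mid 18 y>13 5
z world 75.7 n y<-13: 2 mid 21 y>13 0
z world 72.7 n y<-13: 0 mid 26 y>13 0
z world 69.7 n y<-13: 0 mid 32 y>13 0
z world 66.7 n y<-13: 6 mid 25 y>13 1
z world 63.7 n y<-13: 44 mid 87 y>13 11
z world 60.7 n y<-13: 31 mid 4 y>13 1
z world 57.7 n y<-13: 26 mid 0 y>13 1
z world 54.7 n y<-13: 34 mid 4 y>13 1
z world 51.7 n y<-13: 30 mid 3 y>13 1
z world 48.7 n y<-13: 33 mid 1 y>13 0
z world 45.7 n y<-13: 37 mid 1 y>13 1
z world 42.7 n y<-13: 26 mid 0 y>13 0
z world 39.7 n y<-13: 33 mid 3 y>13 0
```

Gripped at about flats' width (24.9 mm). Centre the tool, raise the grip to 60 N and start turning clockwise.

>>> servo_tool --moves '[[[0,0,0],[0,-0.001,0],0],[[0,0,0],[0,0,0],0],[[0,0,6],[0,0,0.0001],0],[[0,0,6],[0,0,0],0],[[0,0,6],[0,0,0.0001],0],[[0,0,6],[0,0,0],0],[[0,0,6],[0,0,0.0001],0],[[0,0,0],[0,0,0],0]]' --force 60

```text
time: 28.7
ee_pos: [0.6255, -0.0891, 0.0386]
tcp_rot: [180.0, -0.2, 38.1]
wrist_force: [0.3, 2.4, 4.5]
opening: 0.0237
grasp_force: 58.8
```

```bash
python3 -c "
from st import *
st()"
```

```text
t 28.7 p [ 0.6255 -0.0891  0.0386] rot [180.    -0.18  38.1 ] q6 [-8.200e+00  1.580e+01  4.900e+00  7.900e+01  1.000e-01  1.337e+02] F h,n,z 2.3 -0.6 4.5 M h,n,z 0.34 0.34 -0.04 op 0.0237 g 58.8
```

Turning works (opening 23.7 mm, flats aligned). The wrist runs out at q6 = 180°: turn 42° more, then re-grip.

>>> servo_tool --moves '[[[0,0,6],[0,0,0.0001],0],[[0,0,6],[0,0,0],0],[[0,0,6],[0,0,0.0001],0],[[0,0,6],[0,0,0],0],[[0,0,6],[0,0,0.0001],0],[[0,0,6],[0,0,0],0],[[0,0,6],[0,0,0.0001],0],[[0,0,0],[0,0,0],0]]'

```text
time: 29.5
ee_pos: [0.6257, -0.0899, 0.0383]
tcp_rot: [-180.0, -0.2, -3.8]
wrist_force: [-0.8, -1.8, 4.6]
opening: 0.0232
grasp_force: 60.3
```

```bash
python3 -c "
from fing import *
fing()"
```

```text
t 29.5 p [ 0.6257 -0.0899  0.0383] rot [-179.96   -0.17   -3.84] q6 [ -8.2  15.8   4.9  78.9   0.  175.6] F h,n,z -1.9 -0.1 4.6 M h,n,z -0.12 -0.15 0.03 op 0.0232 g 60.3
z world 93.3 n y<-13: 23 mid 14 y>13 1
z world 90.3 n y<-13: 20 mid 34 y>13 0
z world 87.3 n y<-13: 28 mid 18 y>13 1
z world 84.3 n y<-13: 19 mid 17 y>13 1
z world 81.3 n y<-13: 14 mid 15 y>13 1
z world 78.3 n y<-13: 17 mid 15 y>13 0
z world 75.3 n y<-13: 9 mid 15 y>13 0
z world 72.3 n y<-13: 2 mid 22 y>13 0
z world 69.3 n y<-13: 1 mid 30 y>13 0
z world 66.3 n y<-13: 13 mid 38 y>13 0
z world 63.3 n y<-13: 54 mid 61 y>13 6
z world 60.3 n y<-13: 30 mid 8 y>13 0
z world 57.3 n y<-13: 43 mid 7 y>13 0
z world 54.3 n y<-13: 36 mid 6 y>13 0
z world 51.3 n y<-13: 35 mid 4 y>13 0
z world 48.3 n y<-13: 40 mid 6 y>13 0
z world 45.3 n y<-13: 30 mid 7 y>13 0
z world 42.3 n y<-13: 46 mid 8 y>13 0
z world 39.3 n y<-13: 25 mid 6 y>13 0
```

Re-grip: open, turn back 120°, close again.

>>> servo_tool --moves '[[[0,0,0],[0,0,0],45],[[0,0,0],[0,0,0],45],[[0,0,0],[0,0,0],45],[[0,0,-8],[0,0,0],45],[[0,0,-8],[0,0,0],45],[[0,0,-8],[0,0,0],45],[[0,0,-8],[0,0,0],45],[[0,0,-8],[0,0,0],45],[[0,0,-8],[0,0,0],45],[[0,0,-8],[0,0,0],45],[[0,0,-8],[0,0,0],45]]'

```text
time: 30.7
ee_pos: [0.6248, -0.0893, 0.0374]
tcp_rot: [-180.0, -0.1, 60.6]
wrist_force: [-0.9, -0.4, -0.2]
opening: 0.0387
grasp_force: 0.0
```

>>> servo_tool --moves '[[[0,0,-8],[0,0,0],45],[[0,0,-8],[0,0,0],45],[[0,0,-8],[0,0,0],45],[[0,0,-8],[0,0,0],45],[[0,0,-8],[0,0,0],45],[[0,0,-8],[0,0,0],45],[[0,0,-8],[0,0,0],45],[[0,0,0],[0,0,0],45],[[0,0,0],[0,0,0],45]]'

```text
time: 31.6
ee_pos: [0.6249, -0.0893, 0.0375]
tcp_rot: [179.9, -0.1, 116.0]
wrist_force: [0.9, -0.6, 0.2]
opening: 0.0387
grasp_force: 0.0
```

```bash
python3 -c "
from st import *
st()"; python3 seat.py | head -3
```

```text
t 31.6 p [ 0.6249 -0.0893  0.0375] rot [ 1.7991e+02 -6.0000e-02  1.1596e+02] q6 [-8.2 15.8  4.8 78.9  0.1 55.9] F h,n,z -0.2 1.1 0.2 M h,n,z -0.02 0.0 -0.02 op 0.0387 g 0.0
ours pred rows {0.06: np.float64(200.0), 0.072: np.float64(195.1), 0.085: np.float64(189.7), 0.126: np.float64(172.4)} u 301.7
  rows from 185 [83 84 84 80 81 71 48 36 37 38 43 45 41 38 38 41 55 61 61 63 61 59 60 60
 60]
```

>>> servo_tool --moves '[[[0,0,0],[0,0,-0.0008],30],[[0,0,0],[0,0,0],20],[[0,0,0],[0,0,0],0],[[0,0,0],[0,0,0],0],[[0,0,0],[0,0,0],0],[[0,0,6],[0,0,0],0],[[0,0,6],[0,0,0.0001],0],[[0,0,6],[0,0,0],0],[[0,0,0],[0,0,0],0]]'

```text
time: 32.8
ee_pos: [0.6246, -0.0895, 0.0384]
tcp_rot: [180.0, -0.1, 98.0]
wrist_force: [-6.0, -1.9, 3.1]
opening: 0.0238
grasp_force: 58.9
```

```bash
python3 -c "
from st import *
st()"
```

```text
t 32.8 p [ 0.6246 -0.0895  0.0384] rot [ 1.7995e+02 -7.0000e-02  9.7980e+01] q6 [-8.2 15.8  4.9 79.1  0.1 73.8] F h,n,z -4.0 -4.9 3.1 M h,n,z 0.92 -0.77 0.21 op 0.0238 g 58.9
```

>>> servo_tool --moves '[[[0,0,6],[0,0,0.0001],0],[[0,0,6],[0,0,0],0],[[0,0,0],[0,0,0],0]]'

```text
time: 33.1
ee_pos: [0.6247, -0.0901, 0.0386]
tcp_rot: [179.9, -0.0, 85.9]
wrist_force: [-5.0, -4.1, 5.0]
opening: 0.0225
grasp_force: 60.1
```

```bash
python3 -c "
from st import *
st()"
```

```text
t 33.1 p [ 0.6247 -0.0901  0.0386] rot [ 1.7994e+02 -2.0000e-02  8.5930e+01] q6 [-8.2 15.8  4.9 79.   0.  85.9] F h,n,z -5.7 -3.2 5.0 M h,n,z 0.69 -1.27 -0.02 op 0.0225 g 60.1
```

>>> servo_tool --moves '[[[0,0,0],[-0.0005,-0.0006,0],0],[[0,0,6],[0,0,0],0],[[0,0,6],[0,0,0.0001],0],[[0,0,0],[0,0,0],0]]'

```text
time: 33.5
ee_pos: [0.6241, -0.0905, 0.0386]
tcp_rot: [179.9, -0.0, 74.0]
wrist_force: [-5.8, -4.9, 5.1]
opening: 0.0227
grasp_force: 60.5
```

```bash
python3 -c "
from st import *
st()"
```

```text
t 33.5 p [ 0.6241 -0.0905  0.0386] rot [ 1.7994e+02 -3.0000e-02  7.3990e+01] q6 [-8.3 15.7  4.8 79.   0.  97.8] F h,n,z -6.7 -3.6 5.1 M h,n,z 0.67 -1.33 0.51 op 0.0227 g 60.5
```

>>> servo_tool --moves '[[[0,0,6],[0,0,0],0],[[0,0,6],[0,0,0.0001],0],[[0,0,0],[0,0,0],0]]'

```text
time: 33.8
ee_pos: [0.6239, -0.0906, 0.0387]
tcp_rot: [180.0, -0.0, 62.0]
wrist_force: [-6.6, -4.7, 5.6]
opening: 0.0222
grasp_force: 60.9
```

```bash
python3 -c "
from st import *
st()"
```

```text
t 33.8 p [ 0.6239 -0.0906  0.0387] rot [ 1.7996e+02 -4.0000e-02  6.1990e+01] q6 [ -8.3  15.7   4.8  79.    0.  109.7] F h,n,z -6.8 -4.4 5.6 M h,n,z 0.96 -1.47 0.61 op 0.0222 g 60.9
```

Torque has risen to 0.6 N m, so it is near tight. Firm up the grip and turn a little more to confirm the stop.

>>> servo_tool --moves '[[[0,0,0],[0,0,0],0],[[0,0,0],[0,0,0],0],[[0,0,4],[0,0,0],0],[[0,0,0],[0,0,0],0]]' --force 100

```text
time: 34.2
ee_pos: [0.6238, -0.0905, 0.0388]
tcp_rot: [180.0, -0.0, 58.1]
wrist_force: [-7.6, -5.5, 7.5]
opening: 0.0211
grasp_force: 99.6
```

```bash
python3 -c "
from st import *
st()"
```

```text
t 34.2 p [ 0.6238 -0.0905  0.0388] rot [ 1.7996e+02 -3.0000e-02  5.8130e+01] q6 [ -8.3  15.7   4.8  79.    0.  113.6] F h,n,z -8.0 -5.0 7.5 M h,n,z 1.19 -1.56 1.36 op 0.0211 g 99.6
```

>>> servo_tool --moves '[[[0,0,4],[0,0,0],0],[[0,0,4],[0,0,0],0],[[0,0,0],[0,0,0],0]]'

```text
time: 34.5
ee_pos: [0.6253, -0.0886, 0.0389]
tcp_rot: [180.0, -0.3, 50.2]
wrist_force: [-2.0, 5.1, 6.3]
opening: 0.0213
grasp_force: 108.8
```

```bash
python3 -c "
from st import *
st()"; python3 seat.py | sed -n 1,5p
```

```text
t 34.5 p [ 0.6253 -0.0886  0.0389] rot [179.97  -0.3   50.16] q6 [ -8.2  15.7   4.8  78.9   0.2 121.7] F h,n,z 4.0 -3.7 6.3 M h,n,z 0.62 1.01 0.19 op 0.0213 g 108.8
ours pred rows {0.06: np.float64(200.0), 0.072: np.float64(195.1), 0.085: np.float64(189.7), 0.126: np.float64(172.4)} u 301.7
  rows from 185 [38 39 39 42 41 40 40 41 42 53 78 81 58 39 38 41 55 61 61 63 61 59 60 59
 59]
  above from 166 [19 20 20 20 21 22 32 31 22 18 18 19 19 19 18 20 23 23 25]
fitted pred rows {0.06: np.float64(187.0), 0.072: np.float64(182.3), 0.085: np.float64(177.2), 0.126: np.float64(160.7)} u 337.7
```

>>> servo_tool --moves '[[[0,0,4],[0,0,0],0],[[0,0,4],[0,0,0],0],[[0,0,0],[0,0,0],0]]'

```text
time: 35.1
ee_pos: [0.6254, -0.0887, 0.039]
tcp_rot: [180.0, -0.3, 42.3]
wrist_force: [-0.5, 4.0, 5.8]
opening: 0.0207
grasp_force: 112.6
```

```bash
python3 -c "
from st import *
st()"
```

```text
t 35.1 p [ 0.6254 -0.0887  0.039 ] rot [179.98  -0.28  42.28] q6 [ -8.2  15.7   4.8  78.9   0.2 129.6] F h,n,z 3.5 -1.9 5.8 M h,n,z 0.37 0.68 1.53 op 0.0207 g 112.6
```

>>> servo_tool --moves '[[[0,0,4],[0,0,0],0],[[0,0,4],[0,0,0],0],[[0,0,0],[0,0,0],0]]'

```text
time: 35.4
ee_pos: [0.6279, -0.0872, 0.0396]
tcp_rot: [180.0, -0.6, 34.2]
wrist_force: [11.0, 10.8, 3.3]
opening: 0.021
grasp_force: 106.2
```

```bash
python3 -c "
from st import *
st()"
```

```text
t 35.4 p [ 0.6279 -0.0872  0.0396] rot [179.99  -0.61  34.22] q6 [ -8.1  15.7   4.9  78.7   0.4 137.7] F h,n,z 14.1 6.2 3.3 M h,n,z -1.1 3.2 -0.09 op 0.021 g 106.2
```

Torque reached 1.5 N m, then the pads slipped on the nut. It is tight. Releasing and rising.

>>> servo_tool --moves '[[[0,0,0],[0,0,0],50],[[0,0,0],[0,0,0],50],[[0,0,0],[0,0,0],50],[[0,0,0],[0,0,0],50],[[0,0,0],[0,0,-0.02],50],[[0,0,0],[0,0,-0.04],50],[[0,0,0],[0,0,-0.04],50],[[0,0,0],[-0.02,0,-0.03],50],[[0,0,0],[-0.04,0,-0.02],50],[[0,0,0],[-0.04,0,0],50],[[0,0,0],[-0.04,0,0],50],[[0,0,0],[0,0,0],50]]'

```text
time: 36.6
ee_pos: [0.5055, -0.1708, 0.1889]
tcp_rot: [180.0, -0.1, 34.0]
wrist_force: [0.9, -0.3, 0.4]
opening: 0.0428
grasp_force: 0.0
```

```bash
python3 - <<'E'
from st import *
st()
import runpy;runpy.run_path("seat.py")
np.set_printoptions(precision=4,suppress=True)
im,d=camera("top");P=cloud(d,"top").reshape(-1,3)
for c0 in((.6255,-.089),(.5805,-.1995)):
    k=np.hypot(P[:,0]-c0[0],P[:,1]-c0[1])<.03
    for a,b in((.105,.135),(.078,.095),(.064,.076)):
        S=P[k&(P[:,2]>a)&(P[:,2]<b)];print(c0,(a,b),len(S),np.median(S,0) if len(S) else "",S[:,2].max() if len(S) else "")
im,d=camera("side");P=cloud(d,"side").reshape(-1,3)
for c0 in((.6255,-.089),(.5805,-.1995)):
    k=np.hypot(P[:,0]-c0[0],P[:,1]-c0[1])<.03;S=P[k&(P[:,2]>.09)&(P[:,2]<.14)];A=np.c_[S[:,2]-.1,np.ones(len(S))];print("side thread slope",np.linalg.lstsq(A,S[:,:2],rcond=None)[0],"zmax",S[:,2].max())
E
```

```text
t 36.6 p [ 0.5055 -0.1708  0.1889] rot [ 1.7997e+02 -1.0000e-01  3.4010e+01] q6 [-1.870e+01  2.400e+00  6.400e+00  9.390e+01  1.000e-01  1.273e+02] F h,n,z 0.0 1.0 0.4 M h,n,z -0.01 0.05 0.04 op 0.0428 g 0.0
ours pred rows {0.06: np.float64(200.0), 0.072: np.float64(195.1), 0.085: np.float64(189.7), 0.126: np.float64(172.4)} u 301.7
  rows from 185 [80 79 81 80 81 90 69 36 37 37 43 44 39 37 37 41 63 92 98 81 63 58 58 58
 58]
  above from 166 [134 135 125 109 105 113 131 122  93  87  84  83  83  82  83  81  83  79
  80]
fitted pred rows {0.06: np.float64(187.0), 0.072: np.float64(182.3), 0.085: np.float64(177.2), 0.126: np.float64(160.7)} u 337.7
  rows from 173 [ 87  85  82  85  92  71  38  38  37  41  43  40  37  36  43  83 101  93
  71  57  58  58  58  58]
  above from 154 [133 134 136 135 135 131 137 127  99  87  83  83  87  84  83  81  81  82
  82]
stud_shoulder 0.77 [ 0.6245 -0.0863  0.06  ]
stud_shoulder 0.67 [ 0.6295 -0.0875  0.0812]
lock_nut_mid 0.59 [ 0.6265 -0.0895  0.0785]
lock_nut_mid 0.18 [ 0.6054 -0.1453  0.0043]
stud_grip 0.69 [ 0.6263 -0.0896  0.1161]
(0.6255, -0.089) (0.105, 0.135) 42 [ 0.6214 -0.0872  0.1222] 0.12933278304321397
(0.6255, -0.089) (0.078, 0.095) 68 [ 0.6185 -0.0843  0.0853] 0.09250000241085589
(0.6255, -0.089) (0.064, 0.076) 25 [ 0.6139 -0.0817  0.0677] 0.07566900281510089
(0.5805, -0.1995) (0.105, 0.135) 0  
(0.5805, -0.1995) (0.078, 0.095) 0  
(0.5805, -0.1995) (0.064, 0.076) 8 [ 0.5837 -0.1866  0.0672] 0.07241912235130893
side thread slope [[ 0.0086 -0.0536]
 [ 0.6231 -0.0849]] zmax 0.13005917450891516
side thread slope [[-0.012   0.0193]
 [ 0.5804 -0.1968]] zmax 0.12882686058896078
```

Nut stack, gap and base rows match the fitted stop. The lock nut dropped about 1.4 mm, the gap is closed, the base is flush, and the robot is clear. Handing in.

```bash
python3 -c "
from workcell import *
print(job_done())"
```

```text
the job is handed in; nothing more can be done
None
```

The stop stud is seated in the empty socket with its fixed nut flush on the block, and the lock nut is tight against it (about 1.5 N m before the pads slipped). The gripper is clear, and I handed the job in at about 37 s; no verdict came back.

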